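Bolt the sample hatch of a bench instrument

ROBOT

A 6-joint arm with a two-finger parallel gripper is mounted at the origin on the work surface. World frame = base frame: x ahead of the robot, y to its left, z up, the work surface at z = 0. Lengths are in m, angles in degrees, forces in N, time in s.
With the tool pointing down it reaches from about 0.375 to 0.9 m from the base axis. Payload 3.1 kg.
Tool frame: the origin (TCP) lies midway between the tips of the shut fingers; the grasp point (between the pads) lies bot.hold_point_z behind it (bot.hold_point_z is the distance from the TCP to the grasp point, in m); z points along the fingers, y is the direction in which the jaws open and shut (so a half turn about z gives the same grasp; the last joint's range is limited). The gripper opens to 87 mm and grips with 3 to 60 N. Pads are 19 mm wide; open, the fingers measure 117 mm over their backs; the gripper's body (75 mm by 190 mm) begins 51 mm behind the grasp point.
Start: joints at [63.856, 30.224, 82.088, -0, 67.689, -10.227], TCP at [0.171, 0.601, 0.223] pointing down, gripper open.
Joint ranges: [-176.69, 176.69], [-43.24, 126.21], [12.49, 139.97], [-82, 262], [0, 151.66], [-163.58, 163.58]. Speed limits (degrees/s): [159.86, 159.86, 180, 180, 180, 180].

INTERFACE

Orientations are given as a 3x3 rotation matrix whose columns are the frame's x, y, z axes.
In Python, from rig import bot, vision, order gives the robot as it stands. The module is installed in compiled form; this text tells all that it offers.
- The arm moves only by the tool move_arm, never from a script. Its argument "moves" is a list of rows, each an object of numbers: "hand": the finger opening in mm, from 0 to 87; "x", "y", "z": the shift along the tool's x, y, z in units of 25 mm (1.0 is 25 mm); "wx", "wy", "wz": the turn, a rotation vector about the tool's x, y, z in degrees. In form: [{"hand": .., "x": .., "y": .., "z": .., "wx": .., "wy": .., "wz": ..}, ...]. A call has 1 to 20 rows; each row shifts and turns the commanded pose from where the row before left it, along the tool's axes as they then stand; what a row does not reach is not made up. A row lasts 1/10 s, in which the tool goes at most 50 mm and 8.59 degrees, less where a joint would pass 70% of its speed; a pose out of reach is approached as far as the arm can. A call is refused whole if a number of a shift passes 1 or a number of a turn 8.59, either way. A call with a gripper value outside its range is refused whole. The fingers move at their own pace and stop on an object; the grip force is fixed at half the most. Time passes only in rows, so rows that do not move let the fingers close. It gives the time, the measured TCP pose, the force and the opening at its end, in the units of the state.
- bot.read_state(): the state, without advancing time (a new reading comes with each control period).
- vision.capture(name): name is "side" or "top" or "wrist"; returns a dict with "image" (420x560x3 uint8, red, green, blue), "z_map" (420x560 float32, m along the optical axis (not along the pixel's ray), 0 where there is no reading), "fx", "fy", "cx", "cy" (pixels), "pose" (4x4, takes a point from camera to world coordinates); the wrist camera has in their place "hand_eye" (4x4, takes a point from camera to tool coordinates, whose origin is the TCP and whose axes are the flange's). Camera axes: x right, y down, z forward; pixel columns grow to the right and rows downward; lengths in m; the calibration is good to about 2 mm. A picture is of the moment at which its call begins: read the wrist's pose just before it.
- order.hand_in(): hands the job in, once; it reports no verdict.
The state is a dict: "time_s": time; "joint_positions": joint angles; "qvel": joint speeds; "tau": joint torques, N m; "position": TCP position; "tcp_rot": TCP orientation; "force": force on the tool from outside, world axes, zero at the start; "moment": the same for the moment, N m; "opening": opening from 0.0 (shut) to 1.0 (fully open).
Only numpy, scipy, OpenCV 4.12 (cv2) and the standard library are available. Lean on these libraries where they do the work, as an engineer would, in place of code of your own. Each camera call takes 0.05 s, during which the arm holds its last target.

TASK

Lock the sample hatch of the cream bench instrument: slide its barrel bolt fully across into the keeper until it meets its stop, then swing the bolt's handle down so that it lies fully home in the notch, and let go. Work gently, never forcing the handle against the stop or the notched rail, and leave the other things nearby where they are.

Things in the scene. Friction and masses are not known exactly. Their poses are not given: they have to be found in the camera images.
- unit: Cream bench instrument, a fixed block 260 mm (its x) by 400 mm (its y), flat top 90 mm above the bench. Origin at the centre of its underside, z up; its front faces its -x. On its top lies the barrel bolt, parallel to the unit's y, running in two steel brackets 42 mm high and 28 mm wide in x, at y = -108 to -95 and +26 to +36 mm.
- bolt_line (a point): Fixed point on the axis of the bolt's round steel rod (12 mm in diameter), where the handle stands when joint bolt reads 0: at x = -20, y = -65, z = 116 mm in the unit's frame, 26 mm above the unit's top. Axes as the unit's.
- keeper (a point): Mouth of the fixed keeper that the rod enters, on the rod's axis, at y = +53 mm in the unit's frame. The keeper is 42 mm high, 30 mm wide in x and 34 mm long in y.
- bolt (a joint): How far the bolt has slid along the unit's +y, towards the keeper, in m; the handle moves with it. It starts between 0 and 0.018. The stop meets the handle somewhere between 0.042 and 0.076: this differs from start to start, is in no reading, and has to be felt or seen. About 3 N of drag; it stays where it is left.
- handle (a joint): Angle of the handle in rad: 0 straight up from the rod, growing as it swings down towards the unit's front (-x); 1.57 would be level. It turns about the rod's axis with 0.1 N m of drag (1.6 N at the knob), stays where it is left, and starts between 0 and 0.3. Home in the notch it reads about 1.5. Anywhere but at the notch the rail stops it at about 0.95.
- knob (a point): Centre of the dark steel ball knob, 18 mm in diameter, at the end of the handle, 65 mm from the rod's axis. The handle's shank is a round bar 10 mm in diameter.
- gate_base: Dark base strip fixed on the unit's top beside the rod; origin at x = -29, y = -6, z = 90 mm in the unit's frame, axes as the unit's. It carries the rigid steel gate (notched rail and stop, one piece), clamped on it up to 17 mm either way along y, so this pose does not tell where the gate is. More than 25 N of the handle on the gate counts as forcing.
- rail_mid (a point): Fixed point at the height of the gate rail's top, in the middle of its thickness. The rail stands upright, parallel to the rod, 6 mm thick, near face 24 mm in front of the rod's axis, top 13 mm above the axis. It has one notch, 15 mm wide in y, 16 mm deep. It shifts along y with the gate, this point does not.
- stop_top (a point): Fixed point in the middle of the stop's top as it would be with the gate at mid range. The stop is an arch over the rod, 28 mm wide in x, 8 mm in y, top 24 mm above the axis. When the handle touches it (on the handle's +y side) the shank is 2 mm from the notch's far wall and 3 mm from its near wall, so it can swing straight down.
- well_rack: Bystander: green block 85 x 128 x 22 mm on the bench, with small metal wells. Origin under its centre.
- reagent: Bystander: amber bottle 64 mm in diameter, 130 mm high, on the bench. Origin under its centre.
- tip_box: Bystander: grey box 80 x 115 x 68 mm with a clear lid, standing on the unit's top behind the keeper. Origin under its centre.

How it is judged:
By the outcome, as a careful person would: the job done as asked, in the order asked, and still so for the second after the job is handed in, with the robot touching nothing.
It also fails if it takes over 45 s, if anything falls off the work surface, if the arm or the gripper's body presses on something with over 40 N, if the wrist force passes 120 N, or if a joint passes its speed limit or range.

## Working session

There is one attempt and no reset: what is moved stays moved. The work goes in short steps, Python scripts to look and compute and a tool call to move; the robot and the scene stay as the last step left them, time stands still between calls to the robot, and variables do not carry over. Pictures are saved under pics/ and viewed, and the job is handed in when it is done.

Besides the shell and the picture viewer there is one more tool, called after "Emit:" by a JSON object that holds its "method" and its "body", one argument or row to a line. move_arm: Moves the arm, as the interface text tells. Its arguments: {"type":"object","properties":{"moves":{"type":"array"}},"required":["moves"]}

```bash
mkdir -p pics; cat > h.py <<'E'
import numpy as np,cv2
from rig import bot,vision,order
def cap(n,f):
    s=bot.read_state(); c=vision.capture(n)
    if 'pose' not in c:
        T=np.eye(4);T[:3,:3]=np.array(s['tcp_rot']);T[:3,3]=s['position'];c['pose']=T@np.array(c['hand_eye'])
    cv2.imwrite('pics/'+f+'.png',c['image'][:,:,::-1]); np.savez('pics/'+f+'.npz',**{k:np.array(v) for k,v in c.items()}); return c
def ld(f): return dict(np.load('pics/'+f+'.npz'))
def pt(c,u,v,z=None):
    d=np.array([(u-c['cx'])/c['fx'],(v-c['cy'])/c['fy'],1.]); P=np.array(c['pose'])
    if z is None: 
        return P[:3,:3]@(d*c['z_map'][int(v),int(u)])+P[:3,3]
    w=P[:3,:3]@d; return P[:3,3]+w*(z-P[2,3])/w[2]
def cloud(c):
    h,w=c['z_map'].shape; u,v=np.meshgrid(np.arange(w),np.arange(h)); z=c['z_map']
    p=np.stack([(u-c['cx'])/c['fx']*z,(v-c['cy'])/c['fy']*z,z],-1); P=np.array(c['pose'])
    return p@P[:3,:3].T+P[:3,3]
def proj(c,p):
    P=np.array(c['pose']); q=P[:3,:3].T@(np.array(p)-P[:3,3]); return c['fx']*q[0]/q[2]+c['cx'],c['fy']*q[1]/q[2]+c['cy']
E
python3 - <<'E'
from h import *
print(bot.hold_point_z); s=bot.read_state(); print(s)
for n in('side','top','wrist'):
    c=cap(n,n+'0'); print(n,c['fx'],np.round(c['pose'],3).tolist())
E
```

```text
0.0187
{'time_s': 0.0, 'joint_positions': array([ 6.38557328e+01,  3.02770890e+01,  8.21574627e+01, -2.42340568e-03,
        6.76870324e+01, -1.02279962e+01]), 'qvel': array([-0.02838404,  0.03238332, -0.04394159,  0.03300052,  0.03808903,
       -0.06508224]), 'tau': array([ 7.97938246e-04, -4.40037882e+01, -1.76595819e+01,  6.33594836e-02,
        5.82655391e-02, -1.84570040e-04]), 'position': array([0.17105783, 0.60037399, 0.22158577]), 'tcp_rot': array([[-9.61667734e-01,  2.74215901e-01, -8.99915415e-04],
       [ 2.74217169e-01,  9.61665872e-01, -1.92217200e-03],
       [ 3.38327817e-04, -2.09526305e-03, -9.99997748e-01]]), 'force': array([-0.60708522,  0.16256297,  1.61327337]), 'moment': array([0.0431283 , 0.02244024, 0.02497204]), 'opening': 1.000402358802575}
side 466.59469431568925 [[0.914, -0.305, 0.267, 0.211], [-0.405, -0.657, 0.635, -0.824], [-0.018, -0.689, -0.725, 1.075], [0.0, 0.0, 0.0, 1.0]]
top 395.1235613558695 [[-0.016, -0.995, 0.102, 0.462], [-1.0, 0.016, 0.005, 0.016], [-0.007, -0.102, -0.995, 1.118], [0.0, 0.0, 0.0, 1.0]]
wrist 317.2973597844817 [[0.274, 0.933, 0.233, 0.108], [0.962, -0.266, -0.069, 0.619], [-0.003, 0.243, -0.97, 0.384], [0.0, 0.0, 0.0, 1.0]]
```

View pics/side0.png

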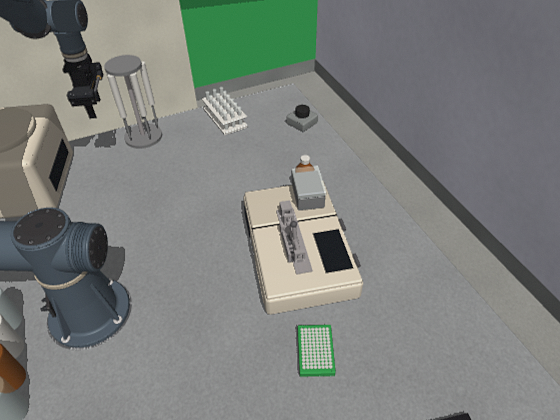

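View pics/top0.png

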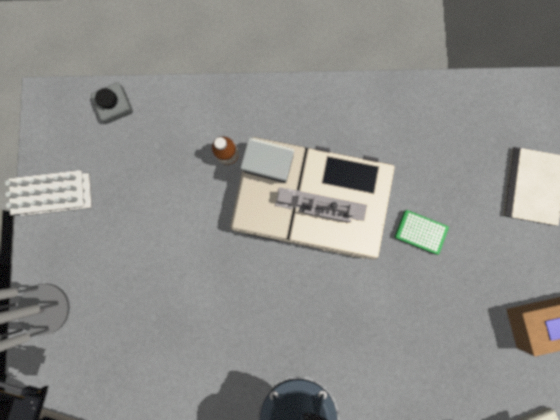

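View pics/wrist0.png

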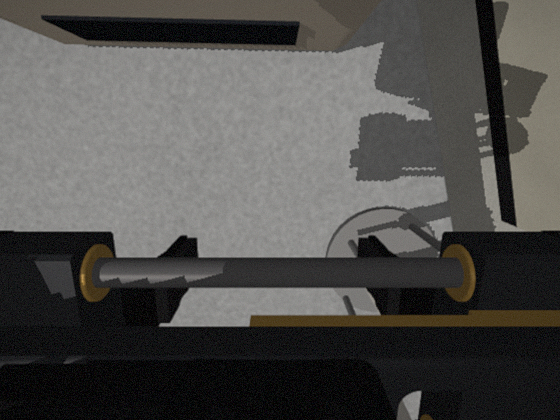

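Side view: the unit is at about (300,245), with the bolt along its top. The top view has the unit's top spanning about (235..393, 140..257) and the bolt at about (330,207). Next I'll fit the unit's top face.

```bash
python3 - <<'E'
from h import *
for n in('top0','side0'):
    c=ld(n);p=cloud(c)
    m=(abs(p[...,2]-.09)<.012)&(p[...,0]>.3)&(p[...,0]<.9)&(abs(p[...,1])<.4)
    m=cv2.morphologyEx(m.astype(np.uint8),cv2.MORPH_OPEN,np.ones((3,3)))
    n_,l,st,_=cv2.connectedComponentsWithStats(m); k=1+st[1:,4].argmax(); q=p[l==k]
    r=cv2.minAreaRect(q[:,:2].astype(np.float32)); print(n,r,np.median(q[:,2]),len(q))
    for nm,lo,hi in(('hi',.125,.2),):
        mm=(p[...,2]>.118)&(p[...,2]<.2)&(abs(p[...,0]-.56)<.1)&(abs(p[...,1]+.05)<.2)
        v,u=np.nonzero(mm); 
        print(nm,u.min(),u.max(),v.min(),v.max(),len(u))
    x0,y0=(235,130) if n=='top0' else (230,150)
    im=c['image'][y0:y0+(140 if n=='top0' else 165),x0:x0+(170 if n=='top0' else 140)]
    cv2.imwrite(f'pics/{n}z.png',cv2.resize(im[:,:,::-1],None,fx=4,fy=3.6 if n!='top0' else 4,interpolation=cv2.INTER_CUBIC))
E
```

```text
top0 ((0.5934687852859497, -0.050699904561042786), (0.39233267307281494, 0.26133134961128235), 77.43720245361328) 0.09054961969357433 11478
hi 241 355 165 222 1211
side0 ((0.5931609869003296, -0.05237773060798645), (0.3946985900402069, 0.26037275791168213), 77.1971435546875) 0.08902763355899168 8140
hi 279 311 169 257 935
```

View pics/top0z.png

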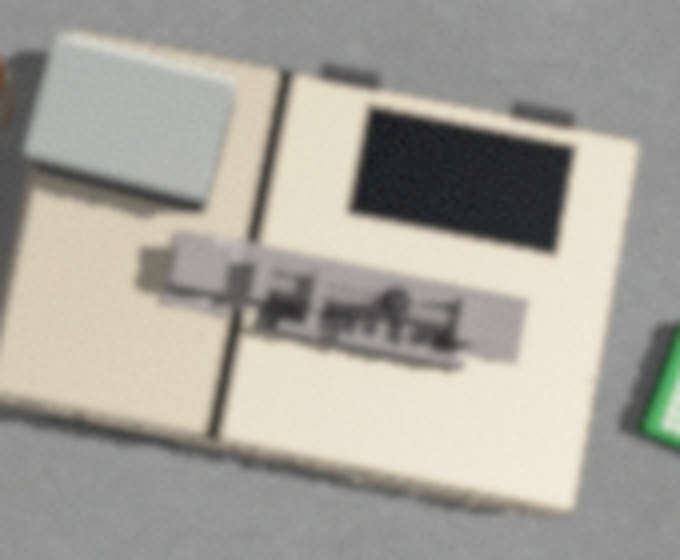

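View pics/side0z.png

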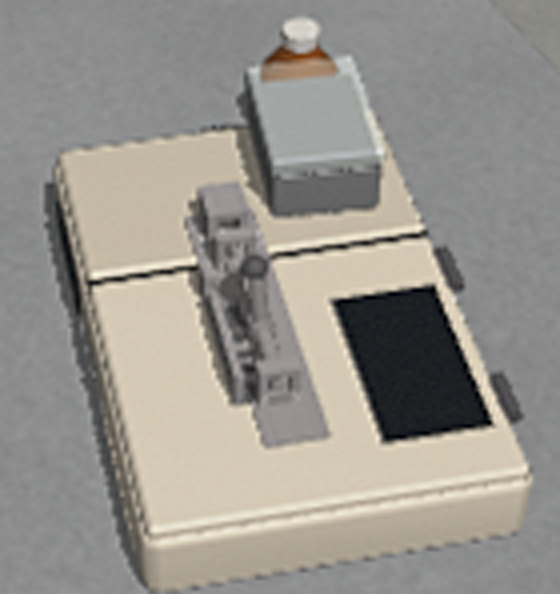

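```bash
cat >> h.py <<'E'
C=np.array([.5933,-.0515]); yaw=np.radians(77.32-90)
R=np.array([[np.cos(yaw),-np.sin(yaw),0],[np.sin(yaw),np.cos(yaw),0],[0,0,1]])
def w2u(p): return R.T@(np.array(p)-np.array([C[0],C[1],0]))
def u2w(p): return R@np.array(p)+np.array([C[0],C[1],0])
def rep():
    s=bot.read_state(); Rt=np.array(s['tcp_rot']); return s,Rt
def tri(a,b):
    o=[];d=[]
    A=np.zeros((3,3));B=np.zeros(3)
    for c,(u,v) in(a,b):
        P=c['pose']; w=P[:3,:3]@np.array([(u-c['cx'])/c['fx'],(v-c['cy'])/c['fy'],1]); w/=np.linalg.norm(w)
        M=np.eye(3)-np.outer(w,w); A+=M;B+=M@P[:3,3]
    return np.linalg.solve(A,B)
E
python3 - <<'E'
from h import *
t=ld('top0');s=ld('side0')
k=tri((t,(334.0,205.2)),(s,(293.6,223.6))); print('knob',k,w2u(k),proj(t,k),proj(s,k))
for n in 'ts':
    c=t if n=='t' else s
    p=cloud(c); q=(p[...,2]>.14)&(abs(w2u(k)[0]-(-.02))<1); 
    uu=(p-np.array([C[0],C[1],0]))@R
    m=(uu[...,2]>.145)&(abs(uu[...,0]+.02)<.04)&(uu[...,1]>-.09)&(uu[...,1]<.03)
    print(n,m.sum(),uu[m].mean(0) if m.any() else '',uu[m].max(0) if m.any() else '')
st,Rt=rep(); tgt=u2w([-.02,-.02,.30]); print(tgt, Rt.T@(tgt-st['position'])/.025)
E
```

```text
knob [ 0.55632357 -0.09318989  0.18190853] [-0.02692346 -0.04878966  0.18190853] (np.float64(334.0562596195436), np.float64(205.0060575599368)) (np.float64(293.4169414635999), np.float64(223.63484757185947))
t 45 [-0.02871009 -0.04818167  0.18758688] [-0.01983707 -0.04071847  0.19358447]
s 62 [-0.02807447 -0.05185322  0.17409441] [-0.01967179 -0.04174468  0.19090884]
[ 0.56939766 -0.06662211  0.3       ] [-22.6371977  -21.29966555  -3.09966488]
```

```bash
python3 - <<'E'
from h import *
st,Rt=rep(); tgt=u2w([-.024,-.049,.28])
R2=R@np.diag([-1,1,-1.]); print(R2.T@(tgt-st['position'])/.025)
from scipy.spatial.transform import Rotation as Q
print(Q.from_matrix(Rt.T@R2).as_rotvec(degrees=True))
E
```

```text
[-21.23977433 -23.69872821  -2.3275844 ]
[-0.09320158 -0.02014936 -3.2365695 ]
```

Emit:
{"method": "move_arm", "body": {
  "moves": [
    {"hand": 87, "x": 0, "y": 0, "z": -0.8, "wx": -0.1, "wy": 0, "wz": -3.2},
    {"hand": 87, "x": 0, "y": 0, "z": -0.8, "wx": 0, "wy": 0, "wz": 0},
    {"hand": 87, "x": 0, "y": 0, "z": -0.7, "wx": 0, "wy": 0, "wz": 0},
    {"hand": 87, "x": -0.9, "y": -1, "z": 0, "wx": 0, "wy": 0, "wz": 0},
    {"hand": 87, "x": -0.9, "y": -1, "z": 0, "wx": 0, "wy": 0, "wz": 0},
    {"hand": 87, "x": -0.9, "y": -1, "z": 0, "wx": 0, "wy": 0, "wz": 0},
    {"hand": 87, "x": -0.9, "y": -1, "z": 0, "wx": 0, "wy": 0, "wz": 0},
    {"hand": 87, "x": -0.9, "y": -1, "z": 0, "wx": 0, "wy": 0, "wz": 0},
    {"hand": 87, "x": -0.9, "y": -1, "z": 0, "wx": 0, "wy": 0, "wz": 0},
    {"hand": 87, "x": -0.9, "y": -1, "z": 0, "wx": 0, "wy": 0, "wz": 0},
    {"hand": 87, "x": -0.9, "y": -1, "z": 0, "wx": 0, "wy": 0, "wz": 0},
    {"hand": 87, "x": -0.9, "y": -1, "z": 0, "wx": 0, "wy": 0, "wz": 0},
    {"hand": 87, "x": -0.9, "y": -1, "z": 0, "wx": 0, "wy": 0, "wz": 0},
    {"hand": 87, "x": -0.9, "y": -1, "z": 0, "wx": 0, "wy": 0, "wz": 0},
    {"hand": 87, "x": -0.9, "y": -1, "z": 0, "wx": 0, "wy": 0, "wz": 0},
    {"hand": 87, "x": -0.9, "y": -1, "z": 0, "wx": 0, "wy": 0, "wz": 0},
    {"hand": 87, "x": -0.9, "y": -1, "z": 0, "wx": 0, "wy": 0, "wz": 0},
    {"hand": 87, "x": -0.9, "y": -1, "z": 0, "wx": 0, "wy": 0, "wz": 0},
    {"hand": 87, "x": -0.9, "y": -1, "z": 0, "wx": 0, "wy": 0, "wz": 0},
    {"hand": 87, "x": -0.9, "y": -1, "z": 0, "wx": 0, "wy": 0, "wz": 0}
  ]
}}

```text
time_s: 2.15
position: [0.4512, 0.1009, 0.2792]
tcp_rot: [[-0.975, 0.22, 0.0], [0.22, 0.975, 0.002], [0.0, 0.002, -1.0]]
force: [0.2, -0.1, 0.0]
opening: 0.996
```

Emit:
{"method": "move_arm", "body": {
  "moves": [
    {"hand": 87, "x": -0.9, "y": -1, "z": 0, "wx": 0, "wy": 0, "wz": 0},
    {"hand": 87, "x": -0.9, "y": -1, "z": 0, "wx": 0, "wy": 0, "wz": 0},
    {"hand": 87, "x": -0.9, "y": -1, "z": 0, "wx": 0, "wy": 0, "wz": 0},
    {"hand": 87, "x": -0.9, "y": -1, "z": 0, "wx": 0, "wy": 0, "wz": 0},
    {"hand": 87, "x": -0.9, "y": -1, "z": 0, "wx": 0, "wy": 0, "wz": 0},
    {"hand": 87, "x": -0.9, "y": -1, "z": 0, "wx": 0, "wy": 0, "wz": 0},
    {"hand": 87, "x": -0.5, "y": -0.7, "z": 0, "wx": 0, "wy": 0, "wz": 0},
    {"hand": 87, "x": 0, "y": 0, "z": 0, "wx": 0, "wy": 0, "wz": 0},
    {"hand": 87, "x": 0, "y": 0, "z": 0, "wx": 0, "wy": 0, "wz": 0}
  ]
}}

```text
time_s: 3.05
position: [0.5571, -0.0933, 0.2785]
tcp_rot: [[-0.975, 0.221, -0.001], [0.221, 0.975, 0.003], [0.002, 0.003, -1.0]]
force: [-0.4, 0.3, 0.6]
opening: 1.001
```

```bash
python3 - <<'E'
from h import *
st,Rt=rep(); print(st['position'],w2u(st['position']),st['force'])
c=cap('wrist','wrist1'); print(np.round(c['pose'],3).tolist())
print(proj(c,[.5563,-.0932,.182]),proj(c,u2w([-.02,.053,.116])))
E
```

```text
[ 0.55713389 -0.09326319  0.27854098] [-0.02611681 -0.0486833   0.27854098] [-0.37969665  0.27265332  0.55624601]
[[0.221, 0.946, 0.236, 0.493], [0.975, -0.215, -0.052, -0.079], [0.002, 0.241, -0.97, 0.441], [0.0, 0.0, 0.0, 1.0]]
(np.float64(276.48485962906784), np.float64(209.8436619177352)) (np.float64(373.68887794251617), np.float64(200.70616057388156))
```

View pics/wrist1.png

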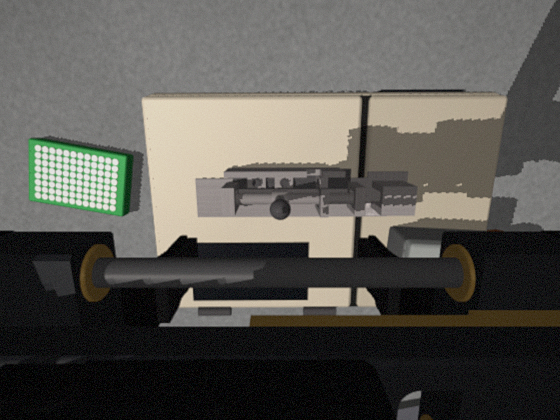

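Wrist view: knob at (280,209), predicted (276.5,210), so about 3 mm along +y. The rail is at about (235..350, 170..185). I'll zoom in and refine.

```bash
python3 - <<'E'
from h import *
c=ld('wrist1'); im=c['image'][150:230,185:425]
cv2.imwrite('pics/w1z.png',cv2.resize(im[:,:,::-1],(792,264),interpolation=cv2.INTER_CUBIC))
g=c['image'].astype(int).max(2); m=(g<75).astype(np.uint8); m[:195]=0;m[225:]=0;m[:,:265]=0;m[:,296:]=0
v,u=np.nonzero(m); print(u.mean(),v.mean(),np.sqrt(m.sum()/np.pi)*2)
p=pt(c,u.mean(),v.mean(),.181); print(p,w2u(p)); print(w2u(pt(c,u.mean(),v.mean())))
# edges of rods
uu=(cloud(c)-np.array([C[0],C[1],0]))@R
# rail: unit x -.05..-.044
m=(abs(uu[...,0]+.047)<.006)&(uu[...,2]>.1)&(uu[...,2]<.14)
h,_=np.histogram(uu[m][:,1],bins=np.arange(-.12,.08,.004)); print(h)
m=(uu[...,2]>.12)&(uu[...,2]<.15)&(abs(uu[...,0]+.02)<.016)
b=np.arange(-.12,.1,.004)
for a in b: 
    q=uu[m&(uu[...,1]>=a)&(uu[...,1]<a+.004)]
    print(round(a,3),len(q),np.round(np.percentile(q[:,2],[50,95]),4) if len(q) else '')
E
```

```text
280.8474576271187 206.67457627118645 19.38054864282415
[ 0.55467683 -0.08906687  0.181     ] [-0.02943506 -0.04512867  0.181     ]
[-0.03126603 -0.04522777  0.18859407]
[ 0  0  0  0  9 39 35 35 33 35 36 35 37 37 31 33 35 34 32 32 27 27 27 26
 29 21 24 21 66 54 43 27 28 26 18  0  0  0  0  0  0  0  0  0  0  0  0  0
  0]
-0.12 0 
-0.116 0 
-0.112 0 
-0.108 10 [0.1303 0.1315]
-0.104 104 [0.1307 0.1317]
-0.1 102 [0.1307 0.1319]
-0.096 106 [0.1307 0.132 ]
-0.092 69 [0.125  0.1312]
-0.088 25 [0.1211 0.1225]
-0.084 29 [0.1213 0.1221]
-0.08 32 [0.1211 0.1217]
-0.076 29 [0.121  0.1225]
-0.072 25 [0.1211 0.1225]
-0.068 28 [0.1211 0.1223]
-0.064 27 [0.121  0.1221]
-0.06 26 [0.1209 0.1225]
-0.056 31 [0.1216 0.1243]
-0.052 27 [0.1233 0.1413]
-0.048 25 [0.1281 0.1491]
-0.044 29 [0.1229 0.1402]
-0.04 24 [0.1231 0.1245]
-0.036 29 [0.1212 0.1223]
-0.032 25 [0.1211 0.1219]
-0.028 26 [0.121  0.1227]
-0.024 28 [0.1212 0.1224]
-0.02 28 [0.1214 0.122 ]
-0.016 25 [0.1214 0.1225]
-0.012 27 [0.1213 0.1223]
-0.008 130 [0.1371 0.1407]
-0.004 108 [0.1396 0.1406]
0.0 52 [0.1397 0.1409]
0.004 16 [0.1214 0.122 ]
0.008 27 [0.1211 0.1222]
0.012 30 [0.1209 0.1225]
0.016 28 [0.1209 0.1221]
0.02 28 [0.121  0.1225]
0.024 26 [0.1212 0.122 ]
0.028 129 [0.1295 0.1315]
0.032 108 [0.1305 0.1317]
0.036 93 [0.1305 0.1316]
0.04 10 [0.1212 0.1226]
0.044 0 
0.048 0 
0.052 0 
0.056 167 [0.1298 0.1313]
0.06 107 [0.1306 0.1317]
0.064 108 [0.1305 0.1315]
0.068 111 [0.1305 0.1315]
0.072 108 [0.1305 0.1317]
0.076 110 [0.1306 0.1316]
0.08 108 [0.1305 0.1317]
0.084 108 [0.1305 0.1315]
0.088 72 [0.1303 0.1313]
0.092 0 
0.096 0
```

View pics/w1z.png

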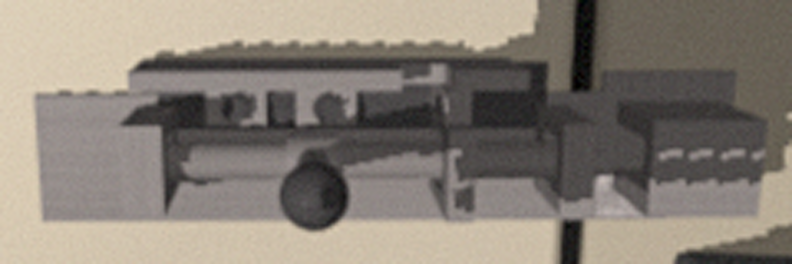

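The brackets and keeper read 2.5–3 mm high in y against their nominals. So in this view I'll take the knob at y≈-45 mm, the stop's near face at about -9 mm, and the travel to contact at about 32 mm. Next, check the x offset.

```bash
python3 - <<'E'
from h import *
c=ld('wrist1'); uu=(cloud(c)-np.array([C[0],C[1],0]))@R
def ext(y0,y1,z0,z1,ax=0):
    m=(uu[...,1]>y0)&(uu[...,1]<y1)&(uu[...,2]>z0)&(uu[...,2]<z1)&(abs(uu[...,0]+.02)<.045); q=uu[m]; print(len(q),np.round(np.percentile(q[:,ax],[1,10,50,90,99]),4))
ext(-.103,-.092,.128,.135); ext(.03,.037,.128,.135); ext(.06,.087,.128,.135); ext(-.007,.001,.1385,.144);ext(-.007,.001,.1385,.144,1)
ext(-.035,-.012,.1205,.1228)
ext(-.06,-.03,.177,.2); ext(-.06,-.03,.177,.2,1); ext(-.06,-.03,.177,.2,2)
ext(-.06,-.03,.14,.165,0);ext(-.06,-.03,.14,.165,1);ext(-.06,-.03,.14,.165,2)
# rail
m=(uu[...,2]>.1265)&(uu[...,2]<.132)&(abs(uu[...,0]+.047)<.007); q=uu[m]
h,b=np.histogram(q[:,1],bins=np.arange(-.12,.08,.003)); print([(round(x,3),int(n)) for x,n in zip(b,h)])
E
```

```text
345 [-0.0521 -0.048  -0.0254 -0.0128 -0.0098]
193 [-0.037  -0.0342 -0.0238 -0.0121 -0.0094]
855 [-0.0381 -0.0352 -0.0227 -0.0094  0.0224]
195 [-0.0369 -0.035  -0.0234 -0.0121 -0.0099]
195 [-0.0062 -0.0055 -0.0026  0.0002  0.0009]
135 [-0.0531 -0.0272 -0.024  -0.0209 -0.0198]
352 [-0.0361 -0.0346 -0.0293 -0.0228 -0.0198]
352 [-0.0542 -0.0517 -0.0459 -0.0401 -0.0375]
352 [0.1801 0.1832 0.1866 0.189  0.1901]
13 [-0.0305 -0.0302 -0.0297 -0.0283 -0.0277]
13 [-0.0501 -0.0491 -0.0464 -0.0438 -0.0427]
13 [0.1407 0.1413 0.1435 0.1496 0.1507]
[(np.float64(-0.12), 0), (np.float64(-0.117), 0), (np.float64(-0.114), 0), (np.float64(-0.111), 0), (np.float64(-0.108), 0), (np.float64(-0.105), 0), (np.float64(-0.102), 14), (np.float64(-0.099), 21), (np.float64(-0.096), 20), (np.float64(-0.093), 20), (np.float64(-0.09), 21), (np.float64(-0.087), 20), (np.float64(-0.084), 21), (np.float64(-0.081), 21), (np.float64(-0.078), 21), (np.float64(-0.075), 23), (np.float64(-0.072), 21), (np.float64(-0.069), 21), (np.float64(-0.066), 26), (np.float64(-0.063), 21), (np.float64(-0.06), 21), (np.float64(-0.057), 21
[... 391 characters left out ...]
p.float64(-0.009), 0), (np.float64(-0.006), 29), (np.float64(-0.003), 42), (np.float64(0.0), 31), (np.float64(0.003), 18), (np.float64(0.006), 18), (np.float64(0.009), 20), (np.float64(0.012), 18), (np.float64(0.015), 18), (np.float64(0.018), 5), (np.float64(0.021), 0), (np.float64(0.024), 0), (np.float64(0.027), 0), (np.float64(0.03), 0), (np.float64(0.033), 0), (np.float64(0.036), 0), (np.float64(0.039), 0), (np.float64(0.042), 0), (np.float64(0.045), 0), (np.float64(0.048), 0), (np.float64(0.051), 0), (np.float64(0.054), 0), (np.float64(0.057), 0), (np.float64(0.06), 0), (np.float64(0.063), 0), (np.float64(0.066), 0), (np.float64(0.069), 0), (np.float64(0.072), 0), (np.float64(0.075), 0)]
```

```bash
cat >> h.py <<'E'
C=C+(R@np.array([-.0032,.0028,0]))[:2]
def go(a,y):
    "target tcp for handle angle a, unit y; print tool-unit shift from measured"
    st,Rt=rep(); t=u2w([-.02-.065*np.sin(a),y,.116+.065*np.cos(a)-.0187]); return Rt.T@(t-st['position'])/.025
def show():
    st,Rt=rep(); u=w2u(st['position']); f=R.T@st['force']; print('t',st['time_s'],'u mm',np.round(u*1e3,2),'F unit',np.round(f,2),'open mm',st['opening']*87)
E
python3 -c "
from h import *
show(); print(go(.08,-.0487))"
```

```text
t 3.1 u mm [-23.24 -50.93 278.67] F unit [ 0.08 -0.26 -0.42] open mm 86.7776005221594
[0.06928013 0.07664419 4.66342937]
```

Emit:
{"method": "move_arm", "body": {
  "moves": [
    {"hand": 87, "x": 0.1, "y": 0.1, "z": 0.8},
    {"hand": 87, "x": 0, "y": 0, "z": 0.8},
    {"hand": 87, "x": 0, "y": 0, "z": 0.8},
    {"hand": 87, "x": 0, "y": 0, "z": 0.8},
    {"hand": 87, "x": 0, "y": 0, "z": 0.8},
    {"hand": 87, "x": 0, "y": 0, "z": 0.6},
    {"hand": 87, "x": 0, "y": 0, "z": 0},
    {"hand": 87, "x": 0, "y": 0, "z": 0}
  ]
}}

```text
schema error: expected keys hand, x, y, z, wx, wy, wz
```

```bash
python3 -c "
from h import *
show(); print(go(.08,-.0487)); c=cap('wrist','wrist2'); cap('side','side2')"
```

```text
t 3.1 u mm [-23.24 -50.93 278.67] F unit [ 0.08 -0.26 -0.42] open mm 86.7776005221594
[0.06928013 0.07664419 4.66342937]
```

View pics/wrist2.png

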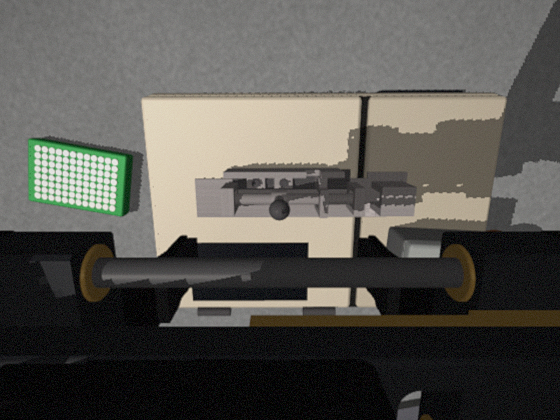

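The call was refused because every row needs all the keys, so nothing has moved. I'll redo it with all of them.

Emit:
{"method": "move_arm", "body": {
  "moves": [
    {"hand": 87, "x": 0.1, "y": 0.1, "z": 0.8, "wx": 0, "wy": 0, "wz": 0},
    {"hand": 87, "x": 0, "y": 0, "z": 0.8, "wx": 0, "wy": 0, "wz": 0},
    {"hand": 87, "x": 0, "y": 0, "z": 0.8, "wx": 0, "wy": 0, "wz": 0},
    {"hand": 87, "x": 0, "y": 0, "z": 0.8, "wx": 0, "wy": 0, "wz": 0},
    {"hand": 87, "x": 0, "y": 0, "z": 0.8, "wx": 0, "wy": 0, "wz": 0},
    {"hand": 87, "x": 0, "y": 0, "z": 0.6, "wx": 0, "wy": 0, "wz": 0},
    {"hand": 87, "x": 0, "y": 0, "z": 0, "wx": 0, "wy": 0, "wz": 0},
    {"hand": 87, "x": 0, "y": 0, "z": 0, "wx": 0, "wy": 0, "wz": 0}
  ]
}}

```text
time_s: 4.0
position: [0.556, -0.0897, 0.1644]
tcp_rot: [[-0.976, 0.219, 0.0], [0.219, 0.976, 0.002], [0.0, 0.002, -1.0]]
force: [0.8, -0.0, -0.0]
opening: 0.998
```

```bash
python3 -c "
from h import *
show(); print(go(.08,-.0487)); c=cap('wrist','wrist3')"
```

```text
t 4.0 u mm [-24.8  -48.28 164.43] F unit [ 0.82  0.18 -0.04] open mm 86.82346069564232
[ 0.01568331 -0.01703999  0.093472  ]
```

View pics/wrist3.png

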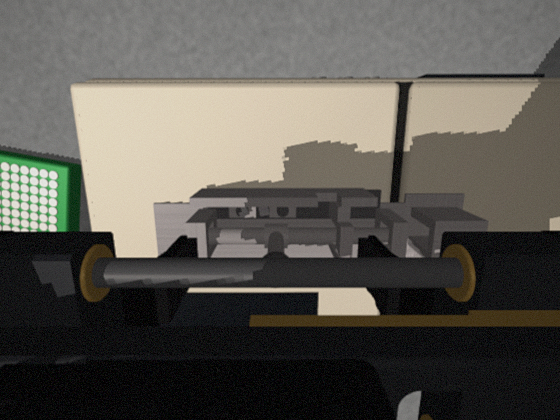

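The knob's neck is at (277,245), centred between the fingers at 180 and 377. Lower slightly and close.

Emit:
{"method": "move_arm", "body": {
  "moves": [
    {"hand": 60, "x": 0, "y": 0, "z": 0.1, "wx": 0, "wy": 0, "wz": 0},
    {"hand": 30, "x": 0, "y": 0, "z": 0, "wx": 0, "wy": 0, "wz": 0},
    {"hand": 20, "x": 0, "y": 0, "z": 0, "wx": 0, "wy": 0, "wz": 0},
    {"hand": 14, "x": 0, "y": 0, "z": 0, "wx": 0, "wy": 0, "wz": 0},
    {"hand": 14, "x": 0, "y": 0, "z": 0, "wx": 0, "wy": 0, "wz": 0},
    {"hand": 14, "x": 0, "y": 0, "z": 0, "wx": 0, "wy": 0, "wz": 0},
    {"hand": 14, "x": 0, "y": 0, "z": 0, "wx": 0, "wy": 0, "wz": 0}
  ]
}}

```text
time_s: 4.75
position: [0.5561, -0.0905, 0.1616]
tcp_rot: [[-0.975, 0.22, 0.0], [0.22, 0.975, 0.002], [-0.0, 0.002, -1.0]]
force: [-0.4, -0.5, 1.2]
opening: 0.446
```

```bash
python3 -c "
from h import *
show(); print(go(.08,-.0487)); c=cap('side','side4');im=c['image'][150:320,230:370]
cv2.imwrite('pics/side4z.png',cv2.resize(im[:,:,::-1],None,fx=4,fy=3.5,interpolation=cv2.INTER_CUBIC))"
```

```text
t 4.75 u mm [-24.54 -49.05 161.55] F unit [-0.29 -0.58  1.22] open mm 38.79613067533079
[ 0.02610796  0.01413885 -0.02165306]
```

View pics/side4z.png

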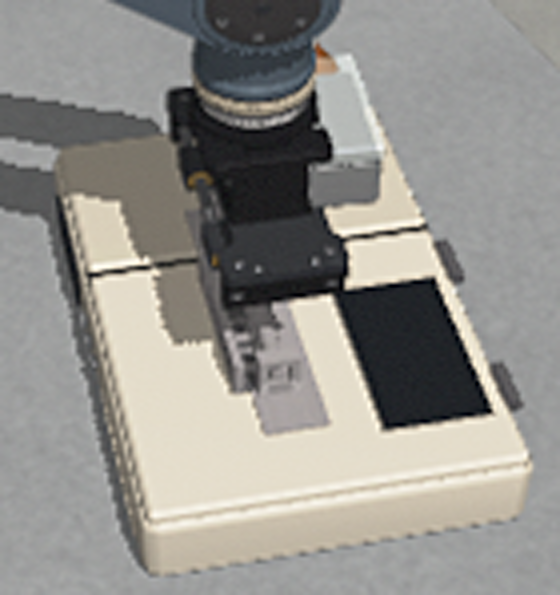

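The fingers are still closing, at 39 mm and about 70 mm/s.

Emit:
{"method": "move_arm", "body": {
  "moves": [
    {"hand": 14, "x": 0, "y": 0, "z": 0, "wx": 0, "wy": 0, "wz": 0},
    {"hand": 14, "x": 0, "y": 0, "z": 0, "wx": 0, "wy": 0, "wz": 0},
    {"hand": 14, "x": 0, "y": 0, "z": 0, "wx": 0, "wy": 0, "wz": 0},
    {"hand": 14, "x": 0, "y": 0, "z": 0, "wx": 0, "wy": 0, "wz": 0},
    {"hand": 14, "x": 0, "y": 0, "z": 0, "wx": 0, "wy": 0, "wz": 0}
  ]
}}

```text
time_s: 5.3
position: [0.556, -0.0906, 0.1615]
tcp_rot: [[-0.975, 0.22, 0.0], [0.22, 0.975, 0.001], [0.0, 0.002, -1.0]]
force: [-0.4, -1.6, 0.0]
opening: 0.182
```

```bash
python3 -c "
from h import *
show()"
```

```text
t 5.3 u mm [-24.6  -49.15 161.49] F unit [-0.03 -1.69  0.04] open mm 15.857555228191785
```

Emit:
{"method": "move_arm", "body": {
  "moves": [
    {"hand": 12, "x": 0, "y": 0, "z": 0, "wx": 0, "wy": 0, "wz": 0},
    {"hand": 12, "x": 0, "y": 0, "z": 0, "wx": 0, "wy": 0, "wz": 0}
  ]
}}

```text
time_s: 5.5
position: [0.5561, -0.0906, 0.1615]
tcp_rot: [[-0.975, 0.22, 0.0], [0.22, 0.975, 0.001], [-0.0, 0.002, -1.0]]
force: [-0.9, -0.5, 0.4]
opening: 0.182
```

```bash
python3 -c "
from h import *
show(); c=cap('wrist','wrist5');im=c['image'][180:290,150:410]
cv2.imwrite('pics/wrist5z.png',cv2.resize(im[:,:,::-1],None,fx=3,fy=3,interpolation=cv2.INTER_CUBIC))"
```

```text
t 5.5 u mm [-24.55 -49.12 161.51] F unit [-0.72 -0.72  0.39] open mm 15.874891391831541
```

View pics/wrist5z.png

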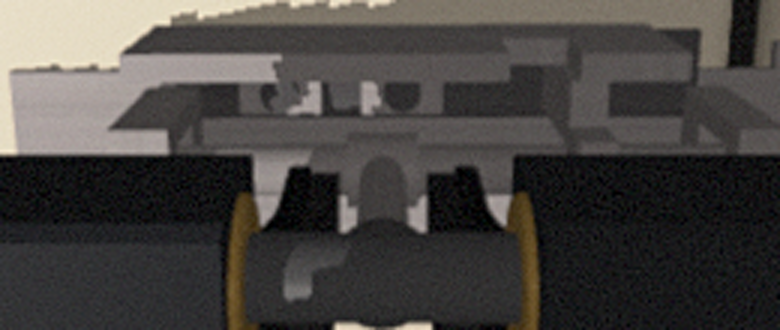

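Steady at 15.9 mm, so the knob is gripped. The scale or centring is off by about 2 mm, which I'll watch. Now slide 25 mm towards the keeper.

Emit:
{"method": "move_arm", "body": {
  "moves": [
    {"hand": 12, "x": 0, "y": 0.1, "z": 0, "wx": 0, "wy": 0, "wz": 0},
    {"hand": 12, "x": 0, "y": 0.1, "z": 0, "wx": 0, "wy": 0, "wz": 0},
    {"hand": 12, "x": 0, "y": 0.1, "z": 0, "wx": 0, "wy": 0, "wz": 0},
    {"hand": 12, "x": 0, "y": 0.1, "z": 0, "wx": 0, "wy": 0, "wz": 0}
  ]
}}

```text
time_s: 5.95
position: [0.5583, -0.0807, 0.1615]
tcp_rot: [[-0.975, 0.22, 0.0], [0.22, 0.975, 0.001], [0.0, 0.001, -1.0]]
force: [-1.5, -3.4, -1.4]
opening: 0.183
```

```bash
python3 -c "
from h import *
show()"
```

```text
t 5.95 u mm [-24.57 -38.96 161.51] F unit [-0.76 -3.61 -1.39] open mm 15.88665903521786
```

Emit:
{"method": "move_arm", "body": {
  "moves": [
    {"hand": 12, "x": 0, "y": 0.1, "z": 0, "wx": 0, "wy": 0, "wz": 0},
    {"hand": 12, "x": 0, "y": 0.1, "z": 0, "wx": 0, "wy": 0, "wz": 0},
    {"hand": 12, "x": 0, "y": 0.1, "z": 0, "wx": 0, "wy": 0, "wz": 0},
    {"hand": 12, "x": 0, "y": 0.1, "z": 0, "wx": 0, "wy": 0, "wz": 0},
    {"hand": 12, "x": 0, "y": 0.1, "z": 0, "wx": 0, "wy": 0, "wz": 0},
    {"hand": 12, "x": 0, "y": 0.1, "z": 0, "wx": 0, "wy": 0, "wz": 0}
  ]
}}

```text
time_s: 6.55
position: [0.5616, -0.0659, 0.1615]
tcp_rot: [[-0.975, 0.22, 0.0], [0.22, 0.975, 0.002], [0.0, 0.002, -1.0]]
force: [-0.5, -3.1, -1.8]
opening: 0.178
```

```bash
python3 -c "
from h import *
show(); c=cap('wrist','wrist6');im=c['image'][180:290,150:410]
cv2.imwrite('pics/wrist6z.png',cv2.resize(im[:,:,::-1],None,fx=3,fy=3,interpolation=cv2.INTER_CUBIC))"
```

```text
t 6.55 u mm [-24.6  -23.78 161.53] F unit [ 0.23 -3.08 -1.8 ] open mm 15.49302647996053
```

View pics/wrist6z.png

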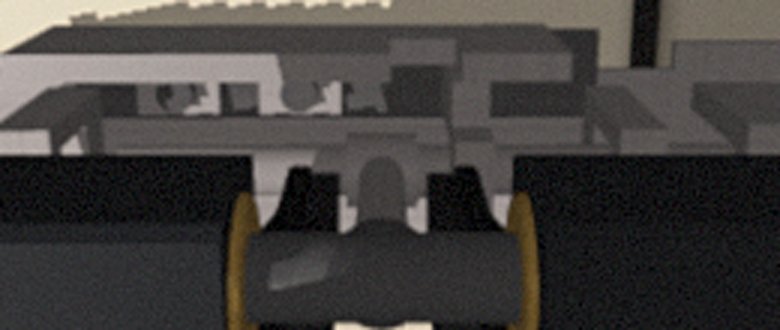

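The gap between the shank's right edge (407) and the stop's left edge (447) is about 40 px, or 8–9 mm. That agrees with the prediction. Approach slowly.

Emit:
{"method": "move_arm", "body": {
  "moves": [
    {"hand": 12, "x": 0, "y": 0.06, "z": 0, "wx": 0, "wy": 0, "wz": 0},
    {"hand": 12, "x": 0, "y": 0.06, "z": 0, "wx": 0, "wy": 0, "wz": 0},
    {"hand": 12, "x": 0, "y": 0.06, "z": 0, "wx": 0, "wy": 0, "wz": 0},
    {"hand": 12, "x": 0, "y": 0.06, "z": 0, "wx": 0, "wy": 0, "wz": 0},
    {"hand": 12, "x": 0, "y": 0, "z": 0, "wx": 0, "wy": 0, "wz": 0}
  ]
}}

```text
time_s: 7.1
position: [0.5629, -0.0599, 0.1615]
tcp_rot: [[-0.975, 0.22, 0.0], [0.22, 0.975, 0.002], [0.0, 0.002, -1.0]]
force: [-0.3, -2.4, -1.1]
opening: 0.183
```

```bash
python3 -c "
from h import *
show()"
```

```text
t 7.1 u mm [-24.61 -17.69 161.54] F unit [ 0.28 -2.43 -1.1 ] open mm 15.933054733633629
```

Emit:
{"method": "move_arm", "body": {
  "moves": [
    {"hand": 12, "x": 0, "y": 0.02, "z": 0, "wx": 0, "wy": 0, "wz": 0},
    {"hand": 12, "x": 0, "y": 0.02, "z": 0, "wx": 0, "wy": 0, "wz": 0}
  ]
}}

```text
time_s: 7.3
position: [0.563, -0.0593, 0.1616]
tcp_rot: [[-0.975, 0.22, 0.0], [0.22, 0.975, 0.002], [0.0, 0.002, -1.0]]
force: [-0.8, -3.5, -3.4]
opening: 0.183
```

```bash
python3 -c "
from h import *
show()"
```

```text
t 7.3 u mm [-24.62 -17.01 161.55] F unit [ 0.02 -3.58 -3.39] open mm 15.884831152309397
```

Emit:
{"method": "move_arm", "body": {
  "moves": [
    {"hand": 12, "x": 0, "y": 0.02, "z": 0, "wx": 0, "wy": 0, "wz": 0},
    {"hand": 12, "x": 0, "y": 0.02, "z": 0, "wx": 0, "wy": 0, "wz": 0}
  ]
}}

```text
time_s: 7.5
position: [0.5633, -0.0583, 0.1615]
tcp_rot: [[-0.975, 0.22, 0.0], [0.22, 0.975, 0.002], [0.0, 0.002, -1.0]]
force: [-0.9, -3.8, -2.0]
opening: 0.18
```

Emit:
{"method": "move_arm", "body": {
  "moves": [
    {"hand": 12, "x": 0, "y": 0.02, "z": 0, "wx": 0, "wy": 0, "wz": 0}
  ]
}}

```text
time_s: 7.6
position: [0.5634, -0.0578, 0.1616]
tcp_rot: [[-0.975, 0.22, 0.0], [0.22, 0.975, 0.002], [0.0, 0.002, -1.0]]
force: [-0.3, -3.0, -2.4]
opening: 0.183
```

```bash
python3 -c "
from h import *
show()"
```

```text
t 7.6 u mm [-24.61 -15.49 161.56] F unit [ 0.4  -3.   -2.37] open mm 15.929347765701559
```

Emit:
{"method": "move_arm", "body": {
  "moves": [
    {"hand": 12, "x": 0, "y": 0.02, "z": 0, "wx": 0, "wy": 0, "wz": 0}
  ]
}}

```text
time_s: 7.7
position: [0.5635, -0.0573, 0.1616]
tcp_rot: [[-0.975, 0.22, 0.0], [0.22, 0.975, 0.002], [0.0, 0.002, -1.0]]
force: [-1.2, -3.1, -2.3]
opening: 0.182
```

Emit:
{"method": "move_arm", "body": {
  "moves": [
    {"hand": 12, "x": 0, "y": 0.02, "z": 0, "wx": 0, "wy": 0, "wz": 0}
  ]
}}

```text
time_s: 7.8
position: [0.5636, -0.0568, 0.1615]
tcp_rot: [[-0.975, 0.22, 0.0], [0.22, 0.975, 0.002], [0.0, 0.002, -1.0]]
force: [-0.7, -2.7, -3.0]
opening: 0.179
```

```bash
python3 -c "
from h import *
show(); c=cap('wrist','wrist7');im=c['image'][180:290,150:410]
cv2.imwrite('pics/wrist7z.png',cv2.resize(im[:,:,::-1],None,fx=3,fy=3,interpolation=cv2.INTER_CUBIC))"
```

```text
t 7.8 u mm [-24.62 -14.46 161.54] F unit [-0.12 -2.75 -2.95] open mm 15.571442331509271
```

View pics/wrist7z.png

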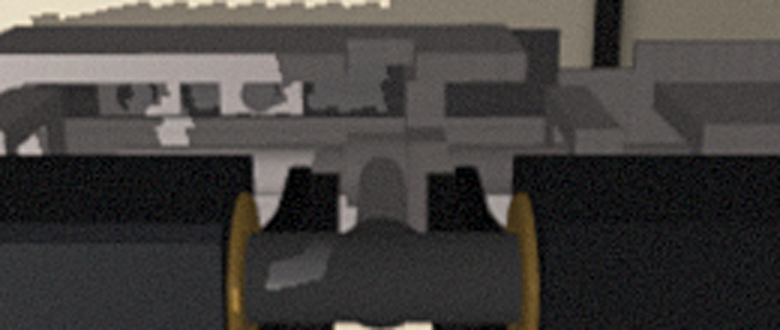

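The shank's edge (405) is almost at the stop's edge (408). I'll use small steps from here.

Emit:
{"method": "move_arm", "body": {
  "moves": [
    {"hand": 12, "x": 0, "y": 0.015, "z": 0, "wx": 0, "wy": 0, "wz": 0}
  ]
}}

```text
time_s: 7.95
position: [0.5637, -0.0564, 0.1616]
tcp_rot: [[-0.975, 0.22, 0.0], [0.22, 0.975, 0.002], [0.0, 0.002, -1.0]]
force: [-0.8, -3.6, -2.1]
opening: 0.181
```

Emit:
{"method": "move_arm", "body": {
  "moves": [
    {"hand": 12, "x": 0, "y": 0.015, "z": 0, "wx": 0, "wy": 0, "wz": 0}
  ]
}}

```text
time_s: 8.05
position: [0.5637, -0.0563, 0.1616]
tcp_rot: [[-0.976, 0.22, 0.0], [0.22, 0.976, 0.001], [0.0, 0.001, -1.0]]
force: [-1.5, -4.0, -3.3]
opening: 0.181
```

Emit:
{"method": "move_arm", "body": {
  "moves": [
    {"hand": 12, "x": 0, "y": 0.015, "z": 0, "wx": 0, "wy": 0, "wz": 0}
  ]
}}

```text
time_s: 8.15
position: [0.5637, -0.0563, 0.1616]
tcp_rot: [[-0.976, 0.22, -0.0], [0.22, 0.976, 0.001], [0.0, 0.001, -1.0]]
force: [-1.4, -6.4, -2.5]
opening: 0.18
```

```bash
python3 -c "
from h import *
show()"
```

```text
t 8.15 u mm [-24.6  -13.98 161.57] F unit [ 0.09 -6.56 -2.55] open mm 15.693868307740606
```

The TCP has stopped at y≈-56.3 mm (world), and the force rose from 3 to 6.5 N with no motion: that is the stop, matching the prediction of about 50 mm of bolt travel. Ease the push off and compute the arc.

Emit:
{"method": "move_arm", "body": {
  "moves": [
    {"hand": 12, "x": 0, "y": -0.02, "z": 0, "wx": 0, "wy": 0, "wz": 0}
  ]
}}

```text
time_s: 8.25
position: [0.5637, -0.0564, 0.1616]
tcp_rot: [[-0.975, 0.22, 0.0], [0.22, 0.975, 0.001], [0.0, 0.001, -1.0]]
force: [-0.6, -3.4, -2.6]
opening: 0.183
```

```bash
python3 -c "
from h import *
show()
a=np.linspace(.09,1.5,21)
print(np.round(np.c_[a[1:],np.diff(np.sin(a))*65/25,-np.diff(np.cos(a))*65/25],3))"
```

```text
t 8.25 u mm [-24.63 -14.08 161.56] F unit [ 0.2  -3.45 -2.64] open mm 15.89253141739766
[[0.16  0.182 0.023]
 [0.231 0.18  0.036]
 [0.302 0.177 0.048]
 [0.372 0.173 0.061]
 [0.442 0.168 0.073]
 [0.513 0.163 0.084]
 [0.583 0.156 0.096]
 [0.654 0.149 0.106]
 [0.724 0.141 0.117]
 [0.795 0.133 0.126]
 [0.865 0.124 0.135]
 [0.936 0.114 0.144]
 [1.006 0.103 0.151]
 [1.077 0.092 0.158]
 [1.148 0.081 0.164]
 [1.218 0.069 0.17 ]
 [1.288 0.057 0.174]
 [1.359 0.045 0.178]
 [1.43  0.032 0.18 ]
 [1.5   0.019 0.182]]
```

Emit:
{"method": "move_arm", "body": {
  "moves": [
    {"hand": 12, "x": 0.18, "y": 0, "z": 0.02, "wx": 0, "wy": 0, "wz": 0},
    {"hand": 12, "x": 0.18, "y": 0, "z": 0.04, "wx": 0, "wy": 0, "wz": 0},
    {"hand": 12, "x": 0.18, "y": 0, "z": 0.05, "wx": 0, "wy": 0, "wz": 0},
    {"hand": 12, "x": 0.17, "y": 0, "z": 0.06, "wx": 0, "wy": 0, "wz": 0}
  ]
}}

```text
time_s: 8.65
position: [0.5487, -0.053, 0.1585]
tcp_rot: [[-0.975, 0.22, 0.007], [0.22, 0.975, -0.0], [-0.007, 0.001, -1.0]]
force: [2.7, -4.4, -0.4]
opening: 0.179
```

```bash
python3 -c "
from h import *
show(); c=cap('wrist','wrist8');im=c['image'][150:290,150:410]
cv2.imwrite('pics/wrist8z.png',cv2.resize(im[:,:,::-1],None,fx=3,fy=3,interpolation=cv2.INTER_CUBIC))"
```

```text
t 8.65 u mm [-39.96 -14.09 158.48] F unit [ 3.58 -3.74 -0.4 ] open mm 15.563683497518557
```

View pics/wrist8z.png

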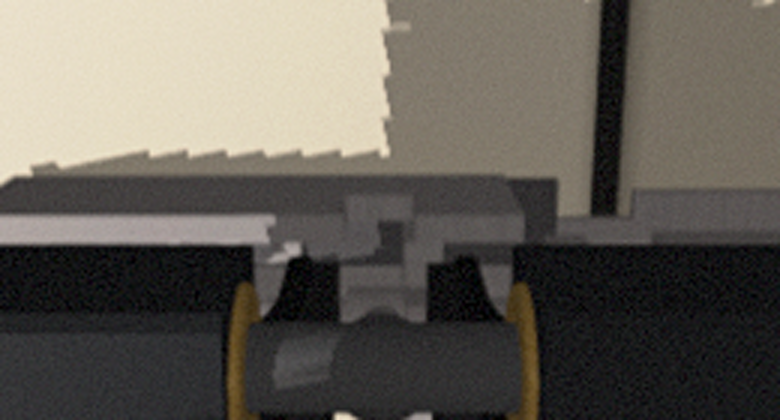

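The notch shows at (345..413, 195..225), centred on the handle at about 380. Forces are low, so continue.

Emit:
{"method": "move_arm", "body": {
  "moves": [
    {"hand": 12, "x": 0.17, "y": 0, "z": 0.07, "wx": 0, "wy": 0, "wz": 0},
    {"hand": 12, "x": 0.16, "y": 0, "z": 0.085, "wx": 0, "wy": 0, "wz": 0},
    {"hand": 12, "x": 0.16, "y": 0, "z": 0.095, "wx": 0, "wy": 0, "wz": 0},
    {"hand": 12, "x": 0.15, "y": 0, "z": 0.105, "wx": 0, "wy": 0, "wz": 0}
  ]
}}

```text
time_s: 9.1
position: [0.5316, -0.0492, 0.1492]
tcp_rot: [[-0.975, 0.22, 0.003], [0.22, 0.976, 0.001], [-0.003, 0.001, -1.0]]
force: [1.5, -5.0, 1.4]
opening: 0.17
```

```bash
python3 -c "
from h import *
show()"
```

```text
t 9.1 u mm [-57.51 -14.07 149.24] F unit [ 2.51 -4.53  1.39] open mm 14.770941841301884
```

Emit:
{"method": "move_arm", "body": {
  "moves": [
    {"hand": 12, "x": 0.14, "y": 0, "z": 0.12, "wx": 0, "wy": 0, "wz": 0},
    {"hand": 12, "x": 0.13, "y": 0, "z": 0.13, "wx": 0, "wy": 0, "wz": 0},
    {"hand": 12, "x": 0, "y": 0, "z": 0, "wx": 0, "wy": 0, "wz": 0}
  ]
}}

```text
time_s: 9.4
position: [0.5226, -0.0471, 0.142]
tcp_rot: [[-0.976, 0.22, -0.002], [0.22, 0.976, 0.002], [0.003, 0.001, -1.0]]
force: [-1.8, -5.1, 1.7]
opening: 0.175
```

```bash
python3 -c "
from h import *
show(); c=cap('side','side9');im=c['image'][150:320,230:370]
cv2.imwrite('pics/side9z.png',cv2.resize(im[:,:,::-1],None,fx=4,fy=3.5,interpolation=cv2.INTER_CUBIC))"
```

```text
t 9.4 u mm [-66.79 -14.   142.04] F unit [-0.63 -5.32  1.75] open mm 15.260109359716527
```

View pics/side9z.png

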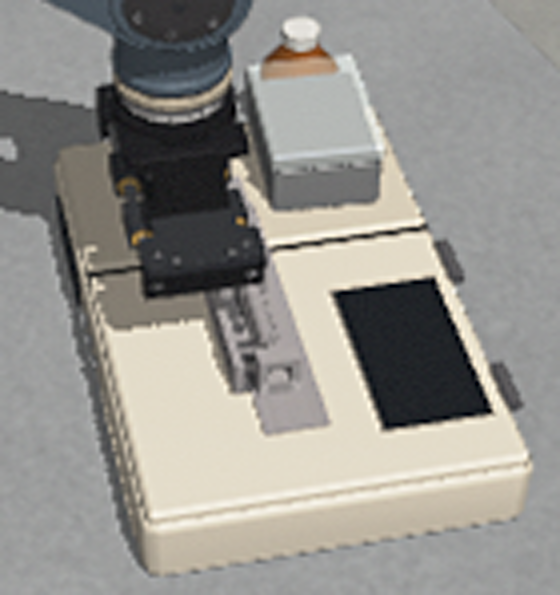

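```bash
python3 -c "
from h import *
show(); c=cap('wrist','wrist9');im=c['image'][180:290,150:410]
cv2.imwrite('pics/wrist9z.png',cv2.resize(im[:,:,::-1],None,fx=3,fy=3,interpolation=cv2.INTER_CUBIC))"
```

```text
t 9.45 u mm [-66.8  -13.99 142.04] F unit [ 0.09 -5.56  1.59] open mm 15.289845123169242
```

View pics/wrist9z.png

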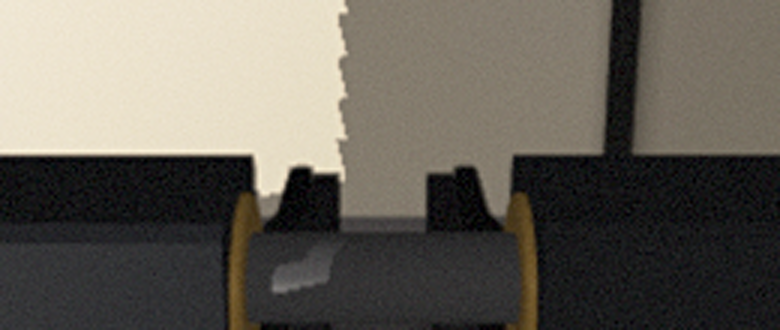

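Emit:
{"method": "move_arm", "body": {
  "moves": [
    {"hand": 12, "x": 0.12, "y": -0.015, "z": 0.135, "wx": 0, "wy": 0, "wz": 0},
    {"hand": 12, "x": 0.11, "y": 0, "z": 0.145, "wx": 0, "wy": 0, "wz": 0},
    {"hand": 12, "x": 0, "y": 0, "z": 0, "wx": 0, "wy": 0, "wz": 0}
  ]
}}

```text
time_s: 9.8
position: [0.5164, -0.0457, 0.1349]
tcp_rot: [[-0.976, 0.22, -0.004], [0.22, 0.976, 0.003], [0.004, 0.002, -1.0]]
force: [-2.3, -5.2, 1.4]
opening: 0.173
```

```bash
python3 -c "
from h import *
show()"
```

```text
t 9.8 u mm [-73.11 -14.03 134.86] F unit [-1.07 -5.53  1.41] open mm 15.041110192761863
```

Emit:
{"method": "move_arm", "body": {
  "moves": [
    {"hand": 12, "x": 0.1, "y": 0, "z": 0.15, "wx": 0, "wy": 0, "wz": 0},
    {"hand": 12, "x": 0.09, "y": 0, "z": 0.16, "wx": 0, "wy": 0, "wz": 0}
  ]
}}

```text
time_s: 10.0
position: [0.5119, -0.0447, 0.1276]
tcp_rot: [[-0.976, 0.22, -0.003], [0.22, 0.976, 0.003], [0.004, 0.002, -1.0]]
force: [-4.6, -3.4, 6.0]
opening: 0.175
```

```bash
python3 -c "
from h import *
show()"
```

```text
t 10.0 u mm [-77.65 -14.05 127.61] F unit [-3.75 -4.28  6.  ] open mm 15.262847702335337
```

Emit:
{"method": "move_arm", "body": {
  "moves": [
    {"hand": 12, "x": 0.1, "y": 0, "z": 0.14, "wx": 0, "wy": 0, "wz": 0},
    {"hand": 12, "x": 0.02, "y": 0, "z": 0, "wx": 0, "wy": 0, "wz": 0}
  ]
}}

```text
time_s: 10.2
position: [0.5098, -0.0443, 0.1235]
tcp_rot: [[-0.976, 0.22, -0.002], [0.22, 0.976, 0.002], [0.002, 0.002, -1.0]]
force: [-1.6, -5.0, -1.0]
opening: 0.173
```

```bash
python3 -c "
from h import *
show(); cap('top','top9'); cap('side','side10')
for n in('top9','side10'):
    c=ld(n); u,v=proj(c,u2w([-.078,-.014,.135])); u,v=int(u),int(v); im=c['image'][v-50:v+50,u-65:u+65]
    cv2.imwrite('pics/'+n+'z.png',cv2.resize(im[:,:,::-1],None,fx=5,fy=5,interpolation=cv2.INTER_CUBIC))"
```

```text
t 10.2 u mm [-79.84 -14.08 123.55] F unit [-0.42 -5.27 -1.  ] open mm 15.05341900359739
```

View pics/top9z.png

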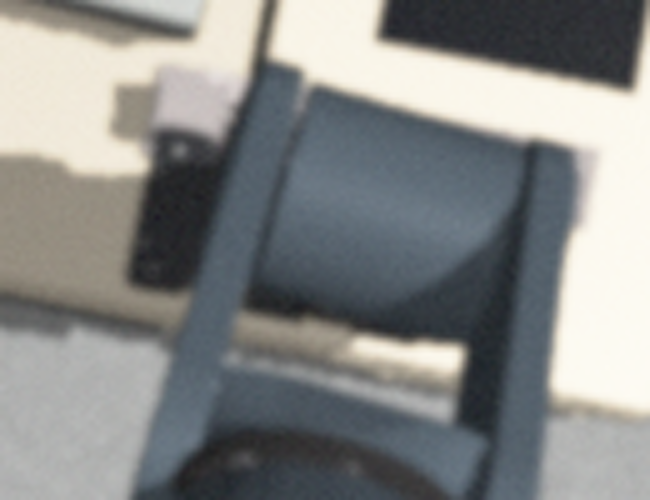

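View pics/side10z.png

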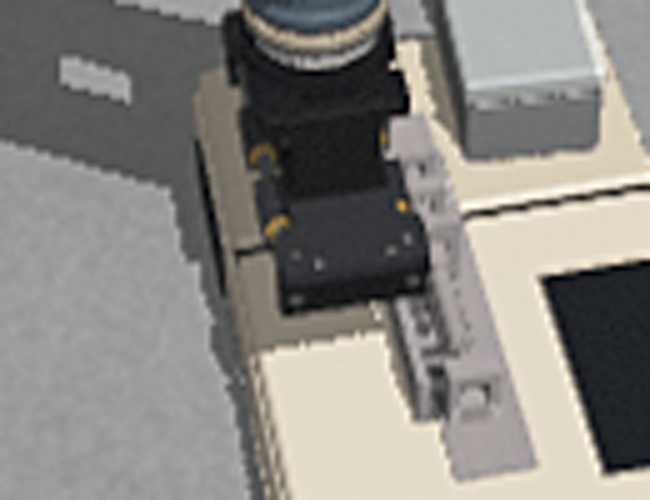

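The pictures show the arm clear of the box and rail, though the handle itself is hidden. Continue with low forces.

Emit:
{"method": "move_arm", "body": {
  "moves": [
    {"hand": 12, "x": 0.07, "y": 0, "z": 0.17, "wx": 0, "wy": 0, "wz": 0},
    {"hand": 12, "x": 0.06, "y": 0, "z": 0.17, "wx": 0, "wy": 0, "wz": 0},
    {"hand": 12, "x": 0, "y": 0, "z": 0, "wx": 0, "wy": 0, "wz": 0}
  ]
}}

```text
time_s: 10.6
position: [0.5065, -0.0435, 0.1151]
tcp_rot: [[-0.975, 0.22, -0.003], [0.22, 0.975, 0.003], [0.003, 0.002, -1.0]]
force: [-3.6, -3.9, -0.0]
opening: 0.163
```

```bash
python3 -c "
from h import *
show()"
```

```text
t 10.6 u mm [-83.28 -14.08 115.1 ] F unit [-2.62 -4.54 -0.03] open mm 14.179800789556031
```

Emit:
{"method": "move_arm", "body": {
  "moves": [
    {"hand": 12, "x": 0.03, "y": 0, "z": 0.1, "wx": 0, "wy": 0, "wz": 0},
    {"hand": 12, "x": 0.02, "y": 0, "z": 0.08, "wx": 0, "wy": 0, "wz": 0},
    {"hand": 12, "x": 0, "y": 0, "z": 0, "wx": 0, "wy": 0, "wz": 0}
  ]
}}

```text
time_s: 10.9
position: [0.5048, -0.0431, 0.1108]
tcp_rot: [[-0.975, 0.22, -0.004], [0.22, 0.975, 0.003], [0.004, 0.002, -1.0]]
force: [-4.9, -4.3, 3.5]
opening: 0.165
```

```bash
python3 -c "
from h import *
show()"
```

```text
t 10.9 u mm [-84.94 -14.04 110.78] F unit [-3.8  -5.24  3.5 ] open mm 14.347041401722723
```

Emit:
{"method": "move_arm", "body": {
  "moves": [
    {"hand": 12, "x": 0.03, "y": 0, "z": 0.08, "wx": 0, "wy": 0, "wz": 0},
    {"hand": 12, "x": 0.03, "y": 0, "z": 0.08, "wx": 0, "wy": 0, "wz": 0},
    {"hand": 12, "x": 0, "y": 0, "z": 0, "wx": 0, "wy": 0, "wz": 0}
  ]
}}

```text
time_s: 11.2
position: [0.5036, -0.0428, 0.1068]
tcp_rot: [[-0.975, 0.22, -0.003], [0.22, 0.975, 0.003], [0.004, 0.002, -1.0]]
force: [-3.7, -4.7, 2.4]
opening: 0.168
```

```bash
python3 -c "
from h import *
show()"
```

```text
t 11.2 u mm [-86.23 -14.04 106.8 ] F unit [-2.6  -5.43  2.37] open mm 14.578858250490397
```

Emit:
{"method": "move_arm", "body": {
  "moves": [
    {"hand": 12, "x": 0.02, "y": 0, "z": 0.06, "wx": 0, "wy": 0, "wz": 0},
    {"hand": 12, "x": 0, "y": 0, "z": 0, "wx": 0, "wy": 0, "wz": 0}
  ]
}}

```text
time_s: 11.4
position: [0.5032, -0.0428, 0.1054]
tcp_rot: [[-0.975, 0.22, -0.003], [0.22, 0.975, 0.003], [0.004, 0.002, -1.0]]
force: [-4.3, -5.2, 1.7]
opening: 0.163
```

```bash
python3 -c "
from h import *
show()"
```

```text
t 11.4 u mm [-86.64 -14.06 105.36] F unit [-3.1  -6.    1.68] open mm 14.168909173335493
```

Emit:
{"method": "move_arm", "body": {
  "moves": [
    {"hand": 12, "x": 0.01, "y": -0.02, "z": 0.05, "wx": 0, "wy": 0, "wz": 0},
    {"hand": 12, "x": 0, "y": 0, "z": 0, "wx": 0, "wy": 0, "wz": 0}
  ]
}}

```text
time_s: 11.6
position: [0.5028, -0.0428, 0.1041]
tcp_rot: [[-0.975, 0.221, -0.003], [0.22, 0.975, 0.003], [0.004, 0.003, -1.0]]
force: [-4.8, -2.1, 3.6]
opening: 0.165
```

Emit:
{"method": "move_arm", "body": {
  "moves": [
    {"hand": 12, "x": 0.01, "y": 0, "z": 0.05, "wx": 0, "wy": 0, "wz": 0},
    {"hand": 12, "x": 0, "y": 0, "z": 0, "wx": 0, "wy": 0, "wz": 0}
  ]
}}

```text
time_s: 11.8
position: [0.5026, -0.0427, 0.1028]
tcp_rot: [[-0.975, 0.22, -0.003], [0.22, 0.975, 0.003], [0.004, 0.002, -1.0]]
force: [-4.8, -2.3, 3.0]
opening: 0.164
```

```bash
python3 -c "
from h import *
show()"
```

```text
t 11.8 u mm [-87.25 -14.15 102.76] F unit [-4.19 -3.25  2.97] open mm 14.275220590867702
```

Emit:
{"method": "move_arm", "body": {
  "moves": [
    {"hand": 12, "x": 0.01, "y": 0, "z": 0.04, "wx": 0, "wy": 0, "wz": 0},
    {"hand": 12, "x": 0, "y": 0, "z": 0, "wx": 0, "wy": 0, "wz": 0}
  ]
}}

```text
time_s: 12.0
position: [0.5023, -0.0426, 0.1018]
tcp_rot: [[-0.975, 0.22, -0.003], [0.22, 0.975, 0.003], [0.004, 0.002, -1.0]]
force: [-4.4, -2.5, 2.9]
opening: 0.17
```

Emit:
{"method": "move_arm", "body": {
  "moves": [
    {"hand": 12, "x": 0, "y": 0, "z": 0.03, "wx": 0, "wy": 0, "wz": 0},
    {"hand": 12, "x": 0, "y": 0, "z": 0, "wx": 0, "wy": 0, "wz": 0}
  ]
}}

```text
time_s: 12.2
position: [0.5022, -0.0426, 0.101]
tcp_rot: [[-0.975, 0.22, -0.003], [0.22, 0.975, 0.003], [0.004, 0.002, -1.0]]
force: [-5.3, -2.8, 2.6]
opening: 0.164
```

Emit:
{"method": "move_arm", "body": {
  "moves": [
    {"hand": 12, "x": 0, "y": 0, "z": 0.03, "wx": 0, "wy": 0, "wz": 0},
    {"hand": 12, "x": 0, "y": 0, "z": 0, "wx": 0, "wy": 0, "wz": 0}
  ]
}}

```text
time_s: 12.4
position: [0.502, -0.0426, 0.1002]
tcp_rot: [[-0.975, 0.22, -0.004], [0.22, 0.975, 0.003], [0.004, 0.002, -1.0]]
force: [-5.0, -1.8, 3.0]
opening: 0.163
```

Emit:
{"method": "move_arm", "body": {
  "moves": [
    {"hand": 12, "x": 0, "y": 0, "z": 0.03, "wx": 0, "wy": 0, "wz": 0},
    {"hand": 12, "x": 0, "y": 0, "z": 0, "wx": 0, "wy": 0, "wz": 0}
  ]
}}

```text
time_s: 12.6
position: [0.5019, -0.0426, 0.0994]
tcp_rot: [[-0.975, 0.22, -0.004], [0.22, 0.975, 0.003], [0.005, 0.002, -1.0]]
force: [-4.9, -3.1, 4.0]
opening: 0.165
```

Emit:
{"method": "move_arm", "body": {
  "moves": [
    {"hand": 12, "x": 0, "y": 0, "z": 0.03, "wx": 0, "wy": 0, "wz": 0},
    {"hand": 12, "x": 0, "y": 0, "z": 0, "wx": 0, "wy": 0, "wz": 0}
  ]
}}

```text
time_s: 12.8
position: [0.5018, -0.0426, 0.0987]
tcp_rot: [[-0.975, 0.22, -0.004], [0.22, 0.975, 0.003], [0.005, 0.002, -1.0]]
force: [-5.2, -1.9, 3.3]
opening: 0.162
```

```bash
python3 -c "
from h import *
show(); c=cap('side','side11')
u,v=proj(c,u2w([-.06,-.014,.13])); u,v=int(u),int(v); im=c['image'][v-50:v+50,u-65:u+65]
cv2.imwrite('pics/side11z.png',cv2.resize(im[:,:,::-1],None,fx=5,fy=5,interpolation=cv2.INTER_CUBIC))"
```

```text
t 12.8 u mm [-88.05 -14.16  98.66] F unit [-4.67 -3.    3.33] open mm 14.058364566433742
```

View pics/side11z.png

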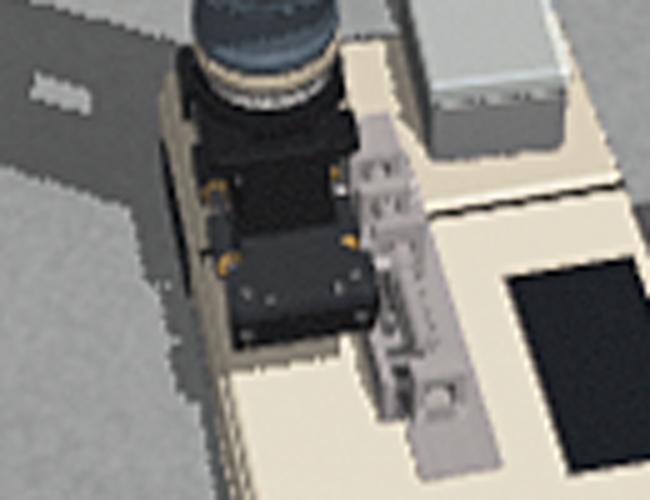

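The handle is no longer upright. I can't tell from force alone whether it's home or slipping in the pads, so release, back off and look.

Emit:
{"method": "move_arm", "body": {
  "moves": [
    {"hand": 60, "x": 0, "y": 0, "z": 0, "wx": 0, "wy": 0, "wz": 0},
    {"hand": 60, "x": 0, "y": 0, "z": 0, "wx": 0, "wy": 0, "wz": 0},
    {"hand": 60, "x": 0, "y": 0, "z": 0, "wx": 0, "wy": 0, "wz": 0},
    {"hand": 60, "x": 0, "y": 0, "z": 0, "wx": 0, "wy": 0, "wz": 0},
    {"hand": 60, "x": 0, "y": 0, "z": 0, "wx": 0, "wy": 0, "wz": 0},
    {"hand": 60, "x": 0, "y": 0, "z": 0, "wx": 0, "wy": 0, "wz": 0}
  ]
}}

```text
time_s: 13.45
position: [0.5041, -0.0434, 0.099]
tcp_rot: [[-0.975, 0.22, 0.001], [0.22, 0.975, 0.002], [-0.0, 0.002, -1.0]]
force: [-1.1, -0.2, -0.8]
opening: 0.619
```

Emit:
{"method": "move_arm", "body": {
  "moves": [
    {"hand": 60, "x": 0, "y": 0, "z": -0.8, "wx": 0, "wy": 0, "wz": 0},
    {"hand": 60, "x": 0, "y": 0, "z": -1, "wx": 0, "wy": 0, "wz": 0},
    {"hand": 60, "x": 0, "y": 0, "z": -1, "wx": 0, "wy": 0, "wz": 0},
    {"hand": 60, "x": 0, "y": 0, "z": -1, "wx": 0, "wy": 0, "wz": 0},
    {"hand": 60, "x": 0, "y": 0, "z": -1, "wx": 0, "wy": 0, "wz": 0},
    {"hand": 60, "x": 0, "y": 0, "z": 0, "wx": 0, "wy": 0, "wz": 0}
  ]
}}

```text
time_s: 14.05
position: [0.5061, -0.0443, 0.2222]
tcp_rot: [[-0.975, 0.22, 0.008], [0.22, 0.975, -0.001], [-0.008, 0.001, -1.0]]
force: [0.4, -0.7, 0.4]
opening: 0.689
```

```bash
python3 -c "
from h import *
show(); c=cap('wrist','wrist12')"
```

```text
t 14.05 u mm [-83.41 -14.91 222.18] F unit [ 0.56 -0.57  0.36] open mm 59.943305353668656
```

View pics/wrist12.png

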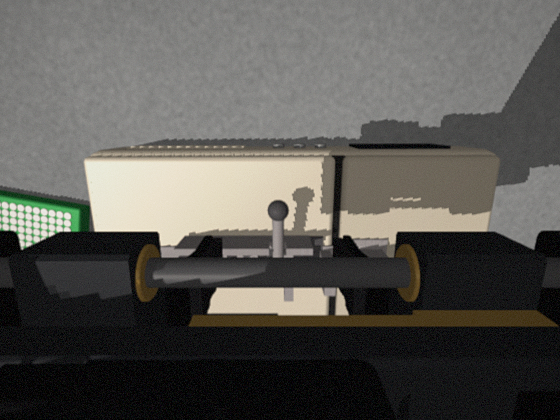

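The handle lies toward the front, with the knob at (278,211). Measure its height.

```bash
python3 - <<'E'
from h import *
c=ld('wrist12'); uu=(cloud(c)-np.array([C[0],C[1],0]))@R
z=uu[...,2]
box=np.zeros(z.shape,bool); box[195:225,262:296]=1
m=box&(z>.11)
q=uu[m]; print('knob',len(q),np.percentile(q,[1,50,99],axis=0).round(4).tolist())
v,u=np.nonzero(m); print(u.mean(),v.mean(), u.min(),u.max(),v.min(),v.max())
# sphere fit
A=np.c_[2*q,np.ones(len(q))]; s=np.linalg.lstsq(A,(q**2).sum(1),rcond=None)[0]; print('sphere',s[:3].round(4),np.sqrt(s[3]+s[:3]@s[:3]))
b2=np.zeros(z.shape,bool); b2[224:250,268:290]=1
for v in range(224,250,3):
    r=[uu[v,u].round(4).tolist() for u in range(275,283,3)]; print(v,r)
print('top of unit',np.median(z[170:190,110:300]))
E
```

```text
knob 412 [[-0.1509, -0.0221, 0.1276], [-0.0847, -0.0139, 0.1337], [-0.0721, -0.0057, 0.3836]]
277.96844660194176 211.44174757281553 268 293 196 224
sphere [-0.0852 -0.0164  0.2662] 0.13318201782271913
224 [[-0.0721, -0.0164, 0.1297], [-0.0721, -0.0139, 0.1298], [-0.072, -0.0114, 0.1294]]
227 [[-0.0695, -0.0164, 0.1296], [-0.0698, -0.0139, 0.1306], [-0.0694, -0.0114, 0.1295]]
230 [[-0.0668, -0.0164, 0.1296], [-0.0668, -0.0139, 0.1295], [-0.0667, -0.0114, 0.1292]]
233 [[-0.0637, -0.0165, 0.1282], [-0.0636, -0.0139, 0.128], [-0.0639, -0.0114, 0.1289]]
236 [[-0.0608, -0.0165, 0.1277], [-0.0607, -0.0139, 0.1273], [-0.0611, -0.0114, 0.1285]]
239 [[-0.0578, -0.0165, 0.127], [-0.0585, -0.0139, 0.1289], [-0.058, -0.0113, 0.1275]]
242 [[-0.1509, -0.0146, 0.3836], [-0.055, -0.0139, 0.1268], [-0.055, -0.0113, 0.1266]]
245 [[-0.0519, -0.0165, 0.1258], [-0.0519, -0.0139, 0.1257], [-0.0524, -0.0113, 0.1271]]
248 [[-0.0489, -0.0165, 0.1252], [-0.0494, -0.0139, 0.1265], [-0.049, -0.0113, 0.1255]]
top of unit 0.08970009057244666
```

Shank heights give a handle angle of about 1.40: 6–7 mm still to go at the knob. y is still at the stop position. Shut the fingers and press the knob down gently from above.

Emit:
{"method": "move_arm", "body": {
  "moves": [
    {"hand": 0, "x": 0.06, "y": 0.03, "z": 0.3, "wx": 0, "wy": 0, "wz": 0},
    {"hand": 0, "x": 0, "y": 0, "z": 0.3, "wx": 0, "wy": 0, "wz": 0},
    {"hand": 0, "x": 0, "y": 0, "z": 0.3, "wx": 0, "wy": 0, "wz": 0},
    {"hand": 0, "x": 0, "y": 0, "z": 0.3, "wx": 0, "wy": 0, "wz": 0},
    {"hand": 0, "x": 0, "y": 0, "z": 0.3, "wx": 0, "wy": 0, "wz": 0},
    {"hand": 0, "x": 0, "y": 0, "z": 0.3, "wx": 0, "wy": 0, "wz": 0},
    {"hand": 0, "x": 0, "y": 0, "z": 0.3, "wx": 0, "wy": 0, "wz": 0},
    {"hand": 0, "x": 0, "y": 0, "z": 0.3, "wx": 0, "wy": 0, "wz": 0},
    {"hand": 0, "x": 0, "y": 0, "z": 0.3, "wx": 0, "wy": 0, "wz": 0},
    {"hand": 0, "x": 0, "y": 0, "z": 0.2, "wx": 0, "wy": 0, "wz": 0},
    {"hand": 0, "x": 0, "y": 0, "z": 0, "wx": 0, "wy": 0, "wz": 0},
    {"hand": 0, "x": 0, "y": 0, "z": 0, "wx": 0, "wy": 0, "wz": 0}
  ]
}}

```text
time_s: 15.3
position: [0.5027, -0.0425, 0.1465]
tcp_rot: [[-0.975, 0.22, 0.0], [0.22, 0.975, 0.002], [-0.0, 0.002, -1.0]]
force: [-0.2, 0.2, 0.2]
opening: 0.004
```

```bash
python3 -c "
from h import *
show(); c=cap('wrist','wrist13');im=c['image'][160:300,180:390]
cv2.imwrite('pics/wrist13z.png',cv2.resize(im[:,:,::-1],None,fx=3,fy=3,interpolation=cv2.INTER_CUBIC))"
```

```text
t 15.3 u mm [-87.2  -13.94 146.48] F unit [-0.2   0.12  0.2 ] open mm 0.35249854933400926
```

View pics/wrist13z.png

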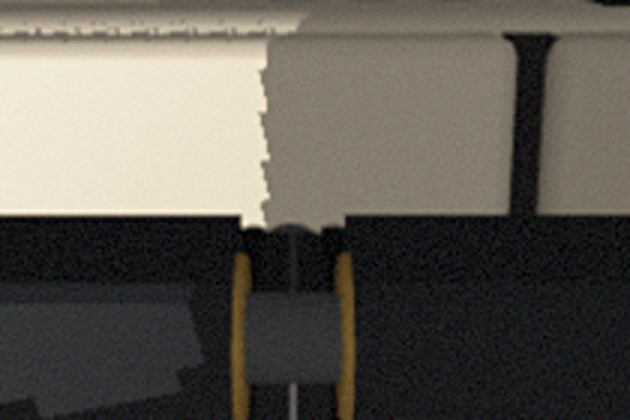

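Emit:
{"method": "move_arm", "body": {
  "moves": [
    {"hand": 0, "x": -0.08, "y": 0, "z": 0.15, "wx": 0, "wy": 0, "wz": 0},
    {"hand": 0, "x": 0, "y": 0, "z": 0.15, "wx": 0, "wy": 0, "wz": 0},
    {"hand": 0, "x": 0, "y": 0, "z": 0.08, "wx": 0, "wy": 0, "wz": 0},
    {"hand": 0, "x": 0, "y": 0, "z": 0.06, "wx": 0, "wy": 0, "wz": 0},
    {"hand": 0, "x": 0, "y": 0, "z": 0, "wx": 0, "wy": 0, "wz": 0}
  ]
}}

```text
time_s: 15.85
position: [0.5042, -0.0429, 0.1353]
tcp_rot: [[-0.975, 0.22, -0.0], [0.22, 0.975, 0.002], [0.001, 0.002, -1.0]]
force: [0.2, 1.1, -0.2]
opening: 0.007
```

```bash
python3 -c "
from h import *
show()"
```

```text
t 15.85 u mm [-85.61 -13.92 135.27] F unit [-0.05  1.1  -0.21] open mm 0.6037056830274948
```

Emit:
{"method": "move_arm", "body": {
  "moves": [
    {"hand": 0, "x": 0, "y": 0, "z": 0.04, "wx": 0, "wy": 0, "wz": 0},
    {"hand": 0, "x": 0, "y": 0, "z": 0, "wx": 0, "wy": 0, "wz": 0}
  ]
}}

```text
time_s: 16.05
position: [0.5043, -0.0428, 0.1344]
tcp_rot: [[-0.975, 0.22, -0.0], [0.22, 0.975, 0.002], [0.001, 0.002, -1.0]]
force: [-1.1, -0.2, 1.0]
opening: 0.004
```

Emit:
{"method": "move_arm", "body": {
  "moves": [
    {"hand": 0, "x": 0, "y": 0, "z": 0.04, "wx": 0, "wy": 0, "wz": 0},
    {"hand": 0, "x": 0, "y": 0, "z": 0, "wx": 0, "wy": 0, "wz": 0}
  ]
}}

```text
time_s: 16.25
position: [0.5044, -0.0429, 0.1334]
tcp_rot: [[-0.975, 0.22, 0.0], [0.22, 0.975, 0.002], [0.0, 0.002, -1.0]]
force: [-1.3, 0.3, 0.6]
opening: 0.006
```

Emit:
{"method": "move_arm", "body": {
  "moves": [
    {"hand": 0, "x": 0, "y": 0, "z": 0.04, "wx": 0, "wy": 0, "wz": 0},
    {"hand": 0, "x": 0, "y": 0, "z": 0, "wx": 0, "wy": 0, "wz": 0}
  ]
}}

```text
time_s: 16.45
position: [0.5045, -0.0429, 0.1324]
tcp_rot: [[-0.975, 0.22, 0.0], [0.22, 0.975, 0.002], [0.0, 0.002, -1.0]]
force: [-1.4, 0.2, -0.1]
opening: 0.004
```

Emit:
{"method": "move_arm", "body": {
  "moves": [
    {"hand": 0, "x": 0, "y": 0, "z": 0.04, "wx": 0, "wy": 0, "wz": 0},
    {"hand": 0, "x": 0, "y": 0, "z": 0, "wx": 0, "wy": 0, "wz": 0}
  ]
}}

```text
time_s: 16.65
position: [0.5045, -0.0429, 0.1314]
tcp_rot: [[-0.975, 0.22, 0.0], [0.22, 0.975, 0.002], [-0.0, 0.002, -1.0]]
force: [-0.6, -0.6, 1.3]
opening: 0.007
```

Emit:
{"method": "move_arm", "body": {
  "moves": [
    {"hand": 0, "x": 0, "y": 0, "z": 0.04, "wx": 0, "wy": 0, "wz": 0},
    {"hand": 0, "x": 0, "y": 0, "z": 0, "wx": 0, "wy": 0, "wz": 0}
  ]
}}

```text
time_s: 16.85
position: [0.5045, -0.0429, 0.1304]
tcp_rot: [[-0.975, 0.22, 0.0], [0.22, 0.975, 0.002], [-0.0, 0.002, -1.0]]
force: [-0.5, -1.1, 0.8]
opening: 0.006
```

Emit:
{"method": "move_arm", "body": {
  "moves": [
    {"hand": 0, "x": 0, "y": 0, "z": 0.03, "wx": 0, "wy": 0, "wz": 0},
    {"hand": 0, "x": 0, "y": 0, "z": 0, "wx": 0, "wy": 0, "wz": 0}
  ]
}}

```text
time_s: 17.05
position: [0.5045, -0.0429, 0.1297]
tcp_rot: [[-0.975, 0.22, 0.0], [0.22, 0.975, 0.002], [0.0, 0.002, -1.0]]
force: [-2.1, 0.4, 1.7]
opening: 0.005
```

Emit:
{"method": "move_arm", "body": {
  "moves": [
    {"hand": 0, "x": 0, "y": 0, "z": 0.02, "wx": 0, "wy": 0, "wz": 0},
    {"hand": 0, "x": 0, "y": 0, "z": 0, "wx": 0, "wy": 0, "wz": 0}
  ]
}}

```text
time_s: 17.25
position: [0.5044, -0.0429, 0.1293]
tcp_rot: [[-0.975, 0.22, 0.0], [0.22, 0.975, 0.002], [0.0, 0.002, -1.0]]
force: [-1.0, 0.9, 3.6]
opening: 0.008
```

Emit:
{"method": "move_arm", "body": {
  "moves": [
    {"hand": 0, "x": 0, "y": 0, "z": 0.02, "wx": 0, "wy": 0, "wz": 0},
    {"hand": 0, "x": 0, "y": 0, "z": 0, "wx": 0, "wy": 0, "wz": 0}
  ]
}}

```text
time_s: 17.45
position: [0.5043, -0.0429, 0.1289]
tcp_rot: [[-0.975, 0.22, 0.0], [0.22, 0.975, 0.002], [0.0, 0.002, -1.0]]
force: [-1.5, 0.6, 5.5]
opening: 0.005
```

Emit:
{"method": "move_arm", "body": {
  "moves": [
    {"hand": 0, "x": 0, "y": 0, "z": 0.02, "wx": 0, "wy": 0, "wz": 0},
    {"hand": 0, "x": 0, "y": 0, "z": 0, "wx": 0, "wy": 0, "wz": 0}
  ]
}}

```text
time_s: 17.65
position: [0.5043, -0.0428, 0.1285]
tcp_rot: [[-0.975, 0.22, 0.0], [0.22, 0.975, 0.002], [0.0, 0.002, -1.0]]
force: [-1.8, 1.3, 6.6]
opening: 0.007
```

Emit:
{"method": "move_arm", "body": {
  "moves": [
    {"hand": 0, "x": 0, "y": 0, "z": 0.02, "wx": 0, "wy": 0, "wz": 0},
    {"hand": 0, "x": 0, "y": 0, "z": 0, "wx": 0, "wy": 0, "wz": 0}
  ]
}}

```text
time_s: 17.85
position: [0.5043, -0.0428, 0.1282]
tcp_rot: [[-0.976, 0.22, 0.0], [0.22, 0.975, 0.002], [0.0, 0.002, -1.0]]
force: [-3.8, 0.5, 7.3]
opening: 0.005
```

The force ramped from 1.7 to 7.3 N over the last 1.5 mm: that's the notch bottom. Back off and look.

Emit:
{"method": "move_arm", "body": {
  "moves": [
    {"hand": 0, "x": 0, "y": 0, "z": -0.2, "wx": 0, "wy": 0, "wz": 0},
    {"hand": 0, "x": 0, "y": 0, "z": -0.6, "wx": 0, "wy": 0, "wz": 0},
    {"hand": 60, "x": 0, "y": 0, "z": -1, "wx": 0, "wy": 0, "wz": 0},
    {"hand": 60, "x": 0, "y": 0, "z": -1, "wx": 0, "wy": 0, "wz": 0},
    {"hand": 60, "x": 0, "y": 0, "z": -1, "wx": 0, "wy": 0, "wz": 0},
    {"hand": 60, "x": 0, "y": 0, "z": 0, "wx": 0, "wy": 0, "wz": 0},
    {"hand": 60, "x": 0, "y": 0, "z": 0, "wx": 0, "wy": 0, "wz": 0},
    {"hand": 60, "x": 0, "y": 0, "z": 0, "wx": 0, "wy": 0, "wz": 0},
    {"hand": 60, "x": 0, "y": 0, "z": 0, "wx": 0, "wy": 0, "wz": 0},
    {"hand": 60, "x": 0, "y": 0, "z": 0, "wx": 0, "wy": 0, "wz": 0}
  ]
}}

```text
time_s: 18.85
position: [0.504, -0.0429, 0.2217]
tcp_rot: [[-0.975, 0.22, -0.002], [0.22, 0.975, 0.002], [0.002, 0.002, -1.0]]
force: [-0.7, -0.8, 0.4]
opening: 0.641
```

```bash
python3 - <<'E'
from h import *
show(); c=cap('wrist','wrist14')
uu=(cloud(c)-np.array([C[0],C[1],0]))@R; z=uu[...,2]
m=(abs(uu[...,1]+.014)<.003)&(z>.1)&(z<.14)
for a in np.arange(-.096,-.04,.004):
    q=uu[m&(uu[...,0]>=a)&(uu[...,0]<a+.004)]
    print(round(a+.002,3),len(q),np.percentile(q[:,2],[50,90,98]).round(4) if len(q) else '')
m=(uu[...,0]<-.055)&(uu[...,0]>-.07)&(z>.11)&(z<.14); print('shank y',np.percentile(uu[m][:,1],[2,50,98]))
print('unit top',np.median(z[(abs(uu[...,0]+.1)<.02)&(abs(z-.09)<.01)]))
E
```

```text
t 18.85 u mm [-85.83 -14.05 221.69] F unit [-0.53 -0.97  0.42] open mm 55.73748936225899
-0.094 21 [0.1232 0.1239 0.1248]
-0.09 41 [0.1267 0.1283 0.1293]
-0.086 30 [0.1284 0.1293 0.1296]
-0.082 33 [0.1278 0.1285 0.1288]
-0.078 23 [0.1259 0.127  0.1272]
-0.074 31 [0.1239 0.1245 0.1248]
-0.07 31 [0.1233 0.1246 0.1246]
-0.066 28 [0.1233 0.1243 0.1246]
-0.062 31 [0.123  0.1238 0.1241]
-0.058 31 [0.1226 0.1235 0.1236]
-0.054 28 [0.1223 0.1232 0.1233]
-0.05 29 [0.1224 0.1228 0.1231]
-0.046 27 [0.1219 0.1226 0.1228]
-0.042 7 [0.1213 0.1215 0.1216]
shank y [-0.01821436 -0.0138372  -0.00944351]
unit top 0.08955953951069462
```

View pics/wrist14.png

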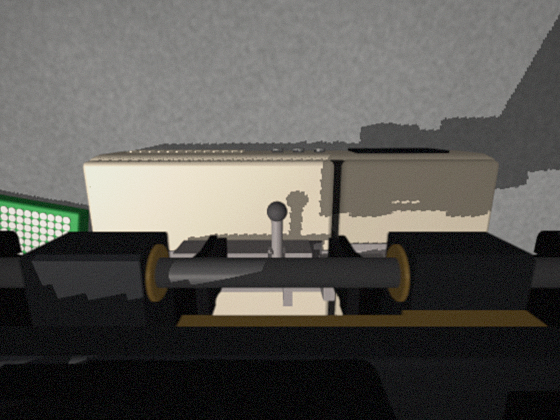

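The shank slope and height give about 1.49 rad, so it's home. Shank y is unchanged at -13.8 mm. One last look from above, with the arm moved back, at the stop and notch gap.

Emit:
{"method": "move_arm", "body": {
  "moves": [
    {"hand": 60, "x": -0.6, "y": 0, "z": -0.8, "wx": 0, "wy": 0, "wz": 0},
    {"hand": 60, "x": -0.7, "y": 0, "z": -0.4, "wx": 0, "wy": 0, "wz": 0},
    {"hand": 60, "x": -0.7, "y": 0, "z": 0, "wx": 0, "wy": 0, "wz": 0},
    {"hand": 60, "x": -0.7, "y": 0, "z": 0, "wx": 0, "wy": 0, "wz": 0},
    {"hand": 60, "x": 0, "y": 0, "z": 0, "wx": 0, "wy": 0, "wz": 0},
    {"hand": 60, "x": 0, "y": 0, "z": 0, "wx": 0, "wy": 0, "wz": 0}
  ]
}}

```text
time_s: 19.5
position: [0.5695, -0.0577, 0.2519]
tcp_rot: [[-0.975, 0.22, -0.002], [0.22, 0.975, 0.002], [0.002, 0.002, -1.0]]
force: [-0.4, 0.9, -0.1]
opening: 0.685
```

```bash
python3 - <<'E'
from h import *
show(); c=cap('wrist','wrist15')
im=c['image'][120:240,180:420]; cv2.imwrite('pics/wrist15z.png',cv2.resize(im[:,:,::-1],None,fx=3.3,fy=3.3,interpolation=cv2.INTER_CUBIC))
uu=(cloud(c)-np.array([C[0],C[1],0]))@R; z=uu[...,2]; x=uu[...,0]
def e(nm,m): print(nm,m.sum(),np.percentile(uu[m],[2,50,98],axis=0).round(4).tolist())
e('stop',(z>.137)&(z<.146)&(abs(x+.02)<.016)&(abs(uu[...,1])<.03))
e('shank',(x>-.07)&(x<-.054)&(z>.112)&(z<.14)&(abs(uu[...,1]+.01)<.03))
e('knob',(x>-.1)&(x<-.076)&(z>.112)&(z<.14)&(abs(uu[...,1]+.01)<.03))
m=(x>-.05)&(x<-.044)&(z>.126)&(z<.132); h,b=np.histogram(uu[m][:,1],np.arange(-.03,.006,.0015)); print([(round(i*1e3,1),int(n)) for i,n in zip(b,h)])
E
```

```text
t 19.5 u mm [-18.64 -14.09 251.94] F unit [-0.57  0.81 -0.07] open mm 59.63303068014133
stop 280 [[-0.0335, -0.0086, 0.138], [-0.0199, -0.005, 0.1396], [-0.0062, -0.0013, 0.141]]
shank 198 [[-0.0698, -0.0184, 0.1194], [-0.0621, -0.0138, 0.1224], [-0.0544, -0.0092, 0.1245]]
knob 318 [[-0.0924, -0.0218, 0.1211], [-0.0846, -0.0138, 0.1263], [-0.0768, -0.0058, 0.1293]]
[(np.float64(-30.0), 7), (np.float64(-28.5), 14), (np.float64(-27.0), 13), (np.float64(-25.5), 7), (np.float64(-24.0), 14), (np.float64(-22.5), 7), (np.float64(-21.0), 0), (np.float64(-19.5), 0), (np.float64(-18.0), 0), (np.float64(-16.5), 0), (np.float64(-15.0), 0), (np.float64(-13.5), 0), (np.float64(-12.0), 0), (np.float64(-10.5), 0), (np.float64(-9.0), 0), (np.float64(-7.5), 7), (np.float64(-6.0), 14), (np.float64(-4.5), 10), (np.float64(-3.0), 11), (np.float64(-1.5), 13), (np.float64(0.0), 11), (np.float64(1.5), 10), (np.float64(3.0), 13)]
```

View pics/wrist15z.png

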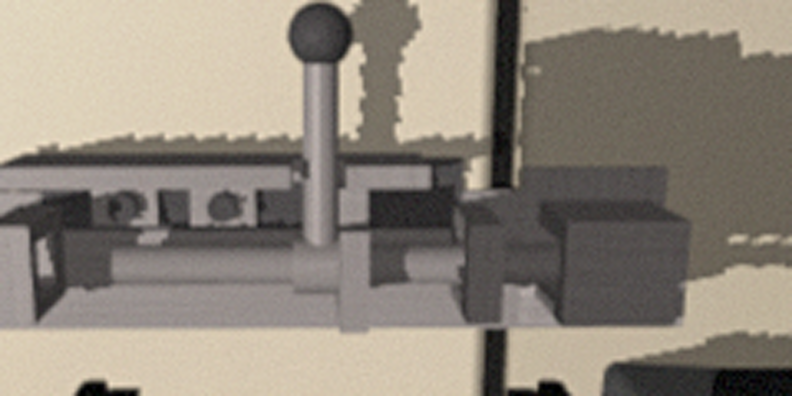

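The handle (shank 305..338) lies in the notch against the stop (from 340). The shank's edge is at y = -8.8 mm and the stop's face at about -8.7 mm. The rod is in the keeper and the gripper is clear. Hand in.

```bash
python3 -c "
from h import *
show(); print(order.hand_in())"
```

```text
t 19.55 u mm [-19.09 -14.06 252.03] F unit [ 0.07 -0.12 -0.42] open mm 59.95310548031912
the job is handed in; nothing more can be done
None
```

The hatch is locked and the job was handed in at about 19.6 s. The bolt is fully across against its stop, the handle lies home in the notch, and the gripper is open and clear.

- **Slide:** I gripped the knob and slid the bolt about 35 mm until it met the stop. Contact showed as a rise from 3 to 6.5 N with no further motion, and I eased off there.
- **Swing:** I swung the handle down in steps. The knob slipped in the pads, and a look after release showed the handle at only about 1.40 rad. I finished by pressing the knob down with shut fingers, peaking at 7.3 N at the knob. By leverage I estimate that as about 14 N on the gate, under the 25 N limit.
- **Last checks:** The handle measures about 1.49 rad. The shank's edge is at y = -8.8 mm and the stop's face at about -8.7 mm, so they touch. The wrist force read about zero.
- **Disagreements:** The wrist camera and the fixed cameras differed by about 3 mm, so I used the wrist frame. The gripper opening on the 18 mm knob read only 14–16 mm, which fits an off-centre grip. I did not re-measure the bystanders; nothing in the forces or pictures suggested contact with them.

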